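Charge the mixing jar and hold its keyed lid home

ROBOT

A 6-joint arm with a two-finger parallel gripper is mounted at the origin on the work surface. World frame = base frame: x ahead of the robot, y to its left, z up, the work surface at z = 0. Lengths are in m, angles in rad, forces in N, time in s.
With the tool pointing down it reaches from about 0.3 to 0.85 m from the base axis. Payload 5.4 kg.
Tool frame: the origin (TCP) lies between the finger pads; the fingertips stand 25 mm ahead of it and the grasp point (between the pads) lies 6 mm ahead of it; z points along the fingers, y is the direction in which the jaws open and shut (so a half turn about z gives the same grasp; the last joint's range is limited). The gripper opens to 85 mm and grips with 20 to 120 N. Pads are 22 mm wide; open, the fingers measure 114 mm over their backs; the gripper's body (76 mm by 85 mm) begins 54 mm behind the grasp point. The pads swing forward as they close: fully open they stand 13 mm farther back than shut.
Start: joints at [0.986, 0.158, 1.597, -0, 1.386, -0.21], TCP at [0.211, 0.535, 0.256] pointing down, gripper open.
Joint ranges: [-2.91, 2.91], [-0.94, 2.29], [0.18, 2.7], [-1.29, 4.43], [0.17, 2.64], [-3, 3]. Speed limits (rad/s): [2.57, 2.57, 3.14, 3.14, 3.14, 3.14].

INTERFACE

Orientations are given as a 3x3 rotation matrix whose columns are the frame's x, y, z axes.
In Python, from cell import r gives the robot as it stands.
- The arm moves only by the tool servo_tool, never from a script. Its argument "targets" is a list of rows, each an object of numbers: "dx", "dy", "dz": the shift along the tool's x, y, z in cm; "roll": the turn about the tool's z in degrees. A call has 1 to 5 rows; each row shifts and turns the commanded pose from where the row before left it, along the tool's axes as they then stand; what a row does not reach is not made up. A row lasts 1/12 s, in which the tool goes at most 41.7 mm and 7.16 degrees, less where a joint would pass 70% of its speed; a pose out of reach is approached as far as the arm can. A call with a gripper value outside its range is refused whole. "claw" is the opening in per cent of the stroke, from 0 (shut) to 100 (fully open), set as the call begins (left out, the last holds). The fingers move at their own pace and stop on an object; the grip force is fixed at half the most. Time passes only in rows, so rows that do not move let the fingers close. It gives the time, the measured TCP pose, the force and the opening at its end, in the units of the state.
- r.read_state(): the state, without advancing time (a new reading comes with each control period).
- r.grab_frame(name): name is "side" or "top"; returns a dict with "pixels" (400x640x3 uint8, blue, green, red), "range_z" (400x640 float32, m along the optical axis (not along the pixel's ray), 0 where there is no reading), "K" (3x3 intrinsics, pixels), "R" (3x3) and "t" (3): a world point X has camera coordinates R X + t. Camera axes: x right, y down, z forward; pixel columns grow to the right and rows downward; lengths in m; the calibration is good to about 2 mm. A picture is of the moment at which its call begins.
- r.close_job(): hands the job in, once; it reports no verdict.
Trained networks look in a picture, given as the dict that the camera call returned (one of the last four; its "shot" number tells which), for a name from the list of things; names that differ only in an ending like _2 or _b are one class to them, and where a whole thing is asked for, a point or a joint stands for the part that bears it (a point fixed in the world has none). Each returns a list of dicts, best first, with "confidence" (0 to 1); they miss things now and then, are a little off and sometimes report something else, mostly with a low value. They report only what shows in the picture. A call takes as long as a camera call. They do not tell look-alikes from the thing itself.
- r.outline_of(thing, picture): "mask" (400x640 bool, what is visible of it) and "extent" ([left, top, right, bottom] in pixels, round what is visible of it).
The state is a dict: "time": time; "q": joint angles; "joint_vel": joint speeds; "tau": joint torques, N m; "ee_pos": TCP position; "ee_rot": TCP orientation; "contact_force": force on the tool from outside, world axes, zero at the start; "wrist_torque": the same for the moment, N m; "gripper_width": opening from 0.0 (shut) to 1.0 (fully open).
Only numpy, scipy, OpenCV 4.12 (cv2) and the standard library are available. Lean on these libraries where they do the work, as an engineer would, in place of code of your own. Each camera call takes 0.05 s, during which the arm holds its last target.

TASK

Tip all five steel balls from the pouring cup into the mixing jar and stand the empty cup upright on the bench again. Then put the knurled lid on the jar, turn it until its hidden keyways drop over the pins, push it fully home against the spring, and finish while still holding it pushed home. Leave the dish, the amber jar and the readout box where they are.

Things in the scene. Friction and masses are not known exactly. Their poses are not given: they have to be found in the camera images.
- jar: open aluminium mixing jar fixed on a black plate 130 mm square, 12 mm thick, on the bench; origin under the plate's centre, z up. Body 94 mm across up to a flat shoulder 74 mm above the origin; from there a neck 71 mm across (bore 64 mm) up to the rim at 97 mm; inner floor at 18 mm
- jar_mouth (a point): centre of the jar's open rim, 97 mm above the jar's origin
- jar_pins (a point): point on the jar's axis level with the tops of three equal pins, 87 mm above its origin. The pins, 120 degrees apart, stick out of the neck to 42 mm from the axis; each is 6 mm wide, 6 mm high. Their bearing changes from time to time and is not tied to the jar's axes
- jar_ring (a point): point on the jar's axis level with the top, at rest, of a sprung ring round the foot of the neck, 79 mm above the origin. The ring starts to yield at 4 N and takes about 9 N when pressed 5 mm down, level with the shoulder
- lid: round metal lid, about 250 g, skirt down on the bench; origin at the centre of the skirt's lower edge, z up. Skirt with closed top 93 mm across, 31 mm high. Inside, a bore 75 mm across, 26 mm deep, with three equal keyways 120 degrees apart, 11.5 mm wide, cut its full depth, unseen from outside; their bearing relative to the lid's axes is not known
- lid_collar (a point): point on the lid's axis 53 mm above its origin, within the dark knurled collar to grip (50 mm across, 31 to 65 mm above the lid's origin). On the jar the lid first rests on the pins; turned either way by up to 120 degrees its keyways meet them (within about 4 degrees) and it can drop 8 mm to the sprung ring, then be pushed 5 mm to the shoulder: home
- cup: grey plastic pouring cup, about 120 g, open on top, 103 mm long (x = -55 to 48 mm), 54 mm wide over flat parallel side walls (3 mm thick), 45 mm high; origin on its underside, z up. Flat inner floor from x = 0 to 45 mm; from x = 0 a ramp rises at 35 degrees to the lip at the -x end. Its five balls roll out over the lip once that end is tipped down by clearly more than 35 degrees
- cup_lip (a point): middle of the cup's pouring lip, 55 mm along the cup's -x and 41.5 mm above its origin
- dish: bystander: closed clear culture dish 92 mm across, 16 mm high, origin under its centre
- bottle: bystander: amber jar 52 mm across, 100 mm high, origin under its centre
- readout: bystander: blue readout box 50 x 90 x 40 mm, origin under its centre
- ball0_center (a point): centre of a steel mixing ball, 14 mm across, 11 g, one of five alike
- ball1_center (a point): centre of a steel mixing ball, 14 mm across, 11 g, one of five alike
- ball2_center (a point): centre of a steel mixing ball, 14 mm across, 11 g, one of five alike
- ball3_center (a point): centre of a steel mixing ball, 14 mm across, 11 g, one of five alike
- ball4_center (a point): centre of a steel mixing ball, 14 mm across, 11 g, one of five alike
Not all that is in view belongs to the job. Leave any pink or yellow look-alike of the lid alone.

How it is judged:
By the outcome, as a careful person would: the job done as asked, in the order asked, and still so for the second after the job is handed in, while the arm keeps its last pose, push and grip.
It also fails if it takes over 72 s, if anything falls off the work surface, if the arm or the gripper's body presses on something with over 40 N, if the wrist force passes 120 N, or if a joint passes its speed limit or range.

## Working session

There is one attempt and no reset: what is moved stays moved. The work goes in short steps, Python scripts to look and compute and a tool call to move; the robot and the scene stay as the last step left them, time stands still between calls to the robot, and variables do not carry over. Pictures are saved under pics/ and viewed, and the job is handed in when it is done.

Besides the shell and the picture viewer there is one more tool, called after ">>>" by a JSON object that holds its "name" and its "arguments", one argument or row to a line. servo_tool: Moves the arm, as the interface text tells. Its arguments: {"type":"object","properties":{"targets":{"type":"array","items":{"type":"object","properties":{"dx":{"type":"number"},"dy":{"type":"number"},"dz":{"type":"number"},"roll":{"type":"number"}}}},"claw":{"type":"number"}},"required":["targets"]}

```bash
ls; mkdir -p pics; cat > h.py <<'E'
from cell import r
import numpy as np, cv2
def cloud(f):
    z=f["range_z"]; K=f["K"]; v,u=np.mgrid[0:400,0:640]
    P=np.stack([(u-K[0,2])/K[0,0]*z,(v-K[1,2])/K[1,1]*z,z],-1)
    return (P-f["t"])@f["R"]   # R^T (P-t)
def proj(f,X):
    c=f["R"]@np.asarray(X)+f["t"]; p=f["K"]@c; return p[:2]/p[2]
E
python3 - <<'E'
from h import *
print({k:np.round(v,3) for k,v in r.read_state().items()})
for n in ["side","top"]:
    f=r.grab_frame(n); cv2.imwrite(f"pics/{n}0.png",f["pixels"])
    C=cloud(f); print(n,"cam at",np.round(-f["R"].T@f["t"],3))
    for th in ["jar","lid","cup","dish","bottle","readout","ball0_center"]:
        for d in r.outline_of(th,f)[:3]:
            m=d["mask"]&(f["range_z"]>0); 
            if m.sum()==0: continue
            p=C[m]; print(th,round(d["confidence"],2),np.round(d["extent"]),"med",np.round(np.median(p,0),3),"lo",np.round(np.percentile(p,2,axis=0),3),"hi",np.round(np.percentile(p,98,axis=0),3))
E
```

```text
pics
{'time': np.float64(0.0), 'q': array([ 0.986,  0.159,  1.598, -0.   ,  1.386, -0.21 ]), 'joint_vel': array([ 0.001,  0.001,  0.   ,  0.   ,  0.   , -0.001]), 'tau': array([ 1.0000e-03, -3.9603e+01, -3.3142e+01, -0.0000e+00,  9.0000e-03,
       -0.0000e+00]), 'ee_pos': array([0.21 , 0.535, 0.255]), 'ee_rot': array([[-0.931,  0.366, -0.001],
       [ 0.366,  0.931, -0.002],
       [ 0.   , -0.002, -1.   ]]), 'contact_force': array([ 0.598,  0.357, -1.285]), 'wrist_torque': array([ 0.027, -0.053, -0.01 ]), 'gripper_width': np.float64(1.002)}
side cam at [0.499 0.81  0.891]
jar 0.93 [325. 185. 379. 232.] med [0.483 0.068 0.039] lo [ 0.42  -0.002  0.006] hi [0.548 0.106 0.097]
jar 0.25 [325. 132. 349. 160.] med [ 0.548 -0.233  0.032] lo [ 0.507 -0.277  0.003] hi [ 0.59  -0.208  0.067]
lid 0.96 [364. 128. 394. 155.] med [ 0.408 -0.268  0.032] lo [ 0.364 -0.316  0.002] hi [ 0.449 -0.242  0.068]
lid 0.95 [332. 105. 357. 130.] med [ 0.526 -0.379  0.033] lo [ 0.486 -0.422  0.004] hi [ 0.567 -0.353  0.067]
lid 0.82 [284. 124. 309. 151.] med [ 0.685 -0.26   0.032] lo [ 0.646 -0.311  0.001] 
[... 734 characters left out ...]
-0.272  0.033] lo [ 0.643 -0.323  0.008] hi [ 0.725 -0.237  0.068]
lid 0.91 [443. 258. 482. 297.] med [ 0.407 -0.28   0.033] lo [ 0.367 -0.329  0.009] hi [ 0.449 -0.245  0.068]
cup 0.82 [224. 222. 251. 268.] med [0.503 0.27  0.025] lo [0.458 0.238 0.001] hi [0.56  0.295 0.047]
cup 0.6 [299. 224. 358. 280.] med [0.478 0.038 0.015] lo [ 0.416 -0.028  0.008] hi [0.548 0.103 0.098]
dish 0.67 [275. 134. 308. 165.] med [0.769 0.134 0.018] lo [0.729 0.092 0.013] hi [0.812 0.175 0.022]
bottle 0.64 [370. 119. 393. 152.] med [ 0.774 -0.104  0.091] lo [ 0.761 -0.129  0.011] hi [ 0.806 -0.083  0.104]
readout 0.56 [151. 235. 189. 263.] med [0.503 0.435 0.04 ] lo [0.477 0.396 0.012] hi [0.532 0.481 0.043]
```

```bash
python3 - <<'E'
import cv2
a=cv2.imread("pics/side0.png");b=cv2.imread("pics/top0.png")
cv2.imwrite("pics/s0c.png",cv2.resize(a[90:390,220:420],None,fx=2.6,fy=2,interpolation=cv2.INTER_CUBIC)[:600,:])
cv2.imwrite("pics/t0c.png",cv2.resize(b[100:320,140:500],None,fx=2.2,fy=2.2,interpolation=cv2.INTER_CUBIC))
E
```

```text
(no output)
```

View pics/s0c.png

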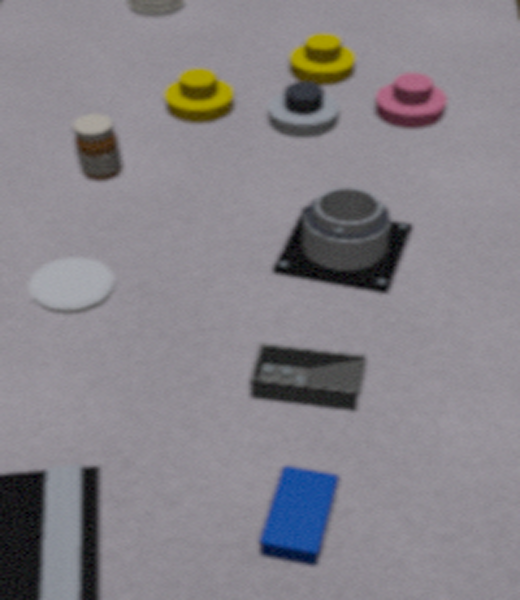

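View pics/t0c.png

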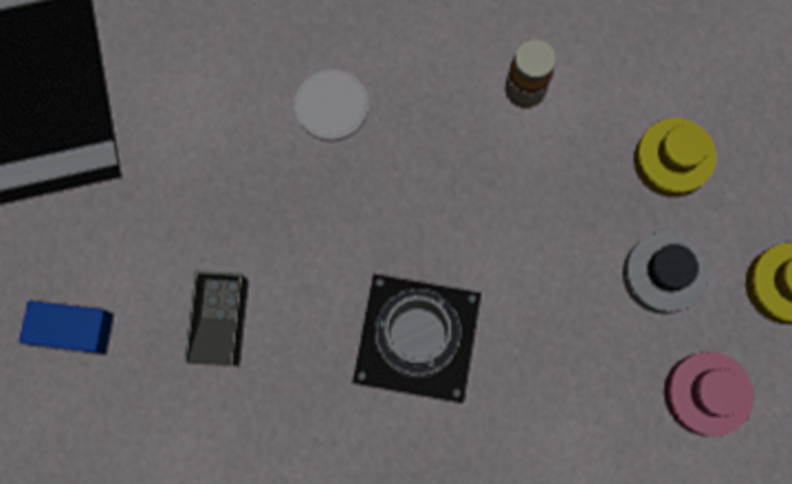

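```bash
python3 - <<'E'
from h import *
for n in ["top","side"]:
    f=r.grab_frame(n); C=cloud(f); z=f["range_z"]>0
    print(n,"bench z",np.median(C[z&(abs(C[...,2])<.02)][:,2]).round(4))
    # cup
    d=r.outline_of("cup",f)[0]; m=d["mask"]&z
    box=cv2.dilate(m.astype(np.uint8),np.ones((7,7)))>0
    p=C[box&z]; 
    for a,b in [(.035,.06),(.015,.06)]:
        q=p[(p[:,2]>a)&(p[:,2]<b)]; rc=cv2.minAreaRect((q[:,:2]*1000).astype(np.float32)); print("cup",a,len(q),np.round(rc[0],1),np.round(rc[1],1),round(rc[2],1), np.median(q[:,2]).round(4))
    q=p[p[:,2]>.038]; print("top z",np.percentile(q[:,2],[50,90]).round(4))
    # mask outline intersected with plane z=.045
    cs,_=cv2.findContours(m.astype(np.uint8),cv2.RETR_EXTERNAL,cv2.CHAIN_APPROX_NONE)
    # jar
    g=z&(C[...,2]>.088)&(C[...,2]<.108)&(np.hypot(C[...,0]-.482,C[...,1]-.038)<.06)
    q=C[g]; (c,R)=cv2.minEnclosingCircle((q[:,:2]*1000).astype(np.float32)); print("jar rim",g.sum(),np.round(c,1),round(R,1),np.median(q[:,2]).round(4), (q[:,:2].mean(0)*1000).round(1))
    A=np.c_[2*q[:,:2],np.ones(len(q))]; s=np.linalg.lstsq(A,(q[:,:2]**2).sum(1),rcond=None)[0]; print("lsq",s[:2].round(4),np.sqrt(s[2]+s[0]**2+s[1]**2).round(4))
    # lid collar top
    g=z&(C[...,2]>.058)&(C[...,2]<.075)&(np.hypot(C[...,0]-.545,C[...,1]+.25)<.05); q=C[g]
    (c,R)=cv2.minEnclosingCircle((q[:,:2]*1000).astype(np.float32)); print("collar",g.sum(),np.round(c,1),round(R,1),(q.mean(0)*1000).round(1))
    # shoulder bottle etc
E
```

```text
top bench z 0.0008
cup 0.035 292 [509.  267.7] [ 55.3 105.3] 84.5 0.042
cup 0.015 686 [509.  267.7] [ 55.3 105.3] 84.5 0.0318
top z [0.0431 0.0463]
jar rim 159 [482.   36.8] 40.8 0.0967 [483.2  37.6]
lsq [0.4818 0.0376] 0.0337
collar 341 [ 546.1 -254.8] 26.1 [ 545.5 -253.8   65. ]
side bench z 0.0006
cup 0.035 351 [510.7 268.3] [ 57.3 104.9] 85.1 0.0413
cup 0.015 843 [510.8 268.5] [ 57.8 105.1] 85.0 0.032
top z [0.0427 0.0458]
jar rim 174 [487.   39.2] 38.7 0.095 [484.   40.5]
lsq [0.4837 0.0389] 0.0336
collar 135 [ 548.1 -252.3] 26.0 [ 547.3 -250.7   65. ]
```

>>> {"name": "servo_tool", "arguments": {
  "targets": [
    {"roll": -5.5},
    {"roll": -5.5},
    {"roll": -5.2}
  ],
  "claw": 100
}}

```text
invalid input at $.targets[0]: expected keys dx, dy, dz, roll
```

```bash
cat >> h.py <<'E'
def delta(T):
    s=r.read_state(); d=s["ee_rot"].T@(np.array(T)-s["ee_pos"]); 
    R=s["ee_rot"]; print("t",s["time"],"pos",s["ee_pos"].round(4),"yaw_y",np.degrees(np.arctan2(R[1,1],R[0,1])).round(2),"F",s["contact_force"].round(1),"w",round(float(s["gripper_width"]),3),"delta cm",(d*100).round(2))
E
python3 -c "
from h import *
delta([.5234,.2668,.10])"
```

```text
t 1.0 pos [0.2105 0.5351 0.2563] yaw_y 68.52 F [ 0.4  0.2 -0.1] w 0.999 delta cm [-38.94 -13.51  15.63]
```

>>> {"name": "servo_tool", "arguments": {
  "targets": [
    {"dx": 0,"dy": 0,"dz": 0,"roll": -5.5},
    {"dx": 0,"dy": 0,"dz": 0,"roll": -5.5},
    {"dx": 0,"dy": 0,"dz": 0,"roll": -5.2}
  ],
  "claw": 100
}}

```text
time: 1.25
ee_pos: [0.2105, 0.5351, 0.2563]
ee_rot: [[-0.996, 0.087, 0.0], [0.087, 0.996, 0.0], [-0.0, 0.0, -1.0]]
contact_force: [0.2, -0.6, -0.2]
gripper_width: 0.999
```

```bash
python3 -c "
from h import *
delta([.5234,.2668,.10])"
```

```text
t 1.25 pos [0.2105 0.5351 0.2563] yaw_y 85.0 F [ 0.2 -0.6 -0.2] w 0.999 delta cm [-33.51 -24.    15.63]
```

>>> {"name": "servo_tool", "arguments": {
  "targets": [
    {"dx": -3,"dy": -2.2,"dz": 0.3,"roll": 0},
    {"dx": -3,"dy": -2.2,"dz": 0.3,"roll": 0},
    {"dx": -3,"dy": -2.2,"dz": 0.3,"roll": 0},
    {"dx": -3,"dy": -2.2,"dz": 0.3,"roll": 0},
    {"dx": -3,"dy": -2.2,"dz": 0.3,"roll": 0}
  ]
}}

```text
time: 1.67
ee_pos: [0.3508, 0.4105, 0.2413]
ee_rot: [[-0.996, 0.091, 0.0], [0.091, 0.996, 0.0], [-0.0, 0.0, -1.0]]
contact_force: [-0.3, -0.3, -0.6]
gripper_width: 0.999
```

>>> {"name": "servo_tool", "arguments": {
  "targets": [
    {"dx": -3,"dy": -2.2,"dz": 1,"roll": 0},
    {"dx": -3,"dy": -2.2,"dz": 1,"roll": 0},
    {"dx": -3,"dy": -2.2,"dz": 1,"roll": 0},
    {"dx": -3,"dy": -2.2,"dz": 1,"roll": 0},
    {"dx": -3,"dy": -2.2,"dz": 1,"roll": 0}
  ]
}}

```text
time: 2.08
ee_pos: [0.4902, 0.287, 0.191]
ee_rot: [[-0.996, 0.092, 0.0], [0.092, 0.996, 0.0], [-0.0, 0.0, -1.0]]
contact_force: [0.4, 1.0, 0.8]
gripper_width: 0.998
```

```bash
python3 -c "
from h import *
delta([.5234,.2668,.05])"
```

```text
t 2.0833 pos [0.4902 0.287  0.191 ] yaw_y 84.72 F [0.4 1.  0.8] w 0.998 delta cm [-3.48 -1.71 14.1 ]
```

>>> {"name": "servo_tool", "arguments": {
  "targets": [
    {"dx": -1.75,"dy": -0.85,"dz": 2.3,"roll": 0},
    {"dx": -1.75,"dy": -0.85,"dz": 2.3,"roll": 0},
    {"dx": 0,"dy": 0,"dz": 3.5,"roll": 0},
    {"dx": 0,"dy": 0,"dz": 3,"roll": 0},
    {"dx": 0,"dy": 0,"dz": 1,"roll": 0}
  ]
}}

```text
time: 2.5
ee_pos: [0.5192, 0.2669, 0.0652]
ee_rot: [[-0.996, 0.093, -0.008], [0.093, 0.996, -0.002], [0.008, -0.003, -1.0]]
contact_force: [-0.4, -0.3, -1.1]
gripper_width: 0.999
```

```bash
python3 - <<'E'
from h import *
delta([.5234,.2668,.05])
ims=[]
f=r.grab_frame("side"); u,v=proj(f,[.52,.267,.06]).astype(int); ims.append(cv2.resize(f["pixels"][v-50:v+50,u-65:u+65],None,fx=3,fy=3,interpolation=cv2.INTER_CUBIC))
f=r.grab_frame("top"); u,v=proj(f,[.52,.267,.06]).astype(int); ims.append(cv2.resize(f["pixels"][v-50:v+50,u-65:u+65],None,fx=3,fy=3,interpolation=cv2.INTER_CUBIC))
cv2.imwrite("pics/g1.png",np.hstack(ims))
E
```

```text
t 2.5 pos [0.5192 0.2669 0.0652] yaw_y 84.67 F [-0.4 -0.3 -1.1] w 0.999 delta cm [-0.43  0.03  1.52]
```

View pics/g1.png

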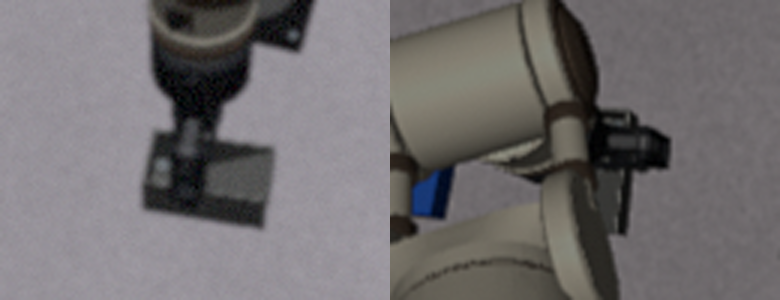

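>>> {"name": "servo_tool", "arguments": {
  "targets": [
    {"dx": 0,"dy": 0,"dz": 0,"roll": 0},
    {"dx": 0,"dy": 0,"dz": 0,"roll": 0}
  ]
}}

```text
time: 2.77
ee_pos: [0.524, 0.269, 0.0729]
ee_rot: [[-0.996, 0.091, 0.004], [0.091, 0.996, 0.001], [-0.004, 0.002, -1.0]]
contact_force: [0.3, -0.2, 0.2]
gripper_width: 1.003
```

```bash
python3 -c "
from h import *
delta([.5234,.2668,.052])"
```

```text
t 2.7667 pos [0.524  0.269  0.0729] yaw_y 84.75 F [ 0.3 -0.2  0.2] w 1.003 delta cm [ 0.05 -0.23  2.09]
```

>>> {"name": "servo_tool", "arguments": {
  "targets": [
    {"dx": 0,"dy": -0.1,"dz": 1,"roll": 0},
    {"dx": 0,"dy": -0.1,"dz": 0.9,"roll": 0},
    {"dx": 0,"dy": 0,"dz": 0,"roll": 0},
    {"dx": 0,"dy": 0,"dz": 0,"roll": 0}
  ]
}}

```text
time: 3.1
ee_pos: [0.5214, 0.2661, 0.0505]
ee_rot: [[-0.996, 0.092, -0.002], [0.092, 0.996, -0.0], [0.002, -0.001, -1.0]]
contact_force: [-1.0, 0.2, 0.1]
gripper_width: 1.001
```

>>> {"name": "servo_tool", "arguments": {
  "targets": [
    {"dx": 0,"dy": 0,"dz": 0,"roll": 0},
    {"dx": 0,"dy": 0,"dz": 0,"roll": 0},
    {"dx": 0,"dy": 0,"dz": 0,"roll": 0},
    {"dx": 0,"dy": 0,"dz": 0,"roll": 0},
    {"dx": 0,"dy": 0,"dz": 0,"roll": 0}
  ],
  "claw": 30
}}

```text
time: 3.52
ee_pos: [0.5228, 0.2665, 0.0521]
ee_rot: [[-0.996, 0.092, 0.002], [0.092, 0.996, 0.0], [-0.002, 0.001, -1.0]]
contact_force: [-0.0, 0.5, 3.4]
gripper_width: 0.615
```

>>> {"name": "servo_tool", "arguments": {
  "targets": [
    {"dx": 0,"dy": 0,"dz": -1,"roll": 0},
    {"dx": 0,"dy": 0,"dz": -2,"roll": 0},
    {"dx": 0,"dy": 0,"dz": -3,"roll": 0},
    {"dx": 0,"dy": 0,"dz": -3,"roll": 0},
    {"dx": 0,"dy": 0,"dz": 0,"roll": 0}
  ]
}}

```text
time: 3.93
ee_pos: [0.5258, 0.2674, 0.1485]
ee_rot: [[-0.996, 0.092, 0.011], [0.092, 0.996, 0.003], [-0.011, 0.004, -1.0]]
contact_force: [1.0, -0.0, -1.1]
gripper_width: 0.619
```

```bash
cat >> h.py <<'E'
def crops(name,pt,hw=65,hh=50,fx=3):
    ims=[]; fs=[]
    for n in ["side","top"]:
        f=r.grab_frame(n); fs.append(f); u,v=proj(f,pt).astype(int)
        P=cv2.copyMakeBorder(f["pixels"],100,100,100,100,cv2.BORDER_CONSTANT); u+=100;v+=100
        ims.append(cv2.resize(P[v-hh:v+hh,u-hw:u+hw],None,fx=fx,fy=fx,interpolation=cv2.INTER_CUBIC)); print(n,"crop origin",u-100-hw,v-100-hh)
    cv2.imwrite("pics/"+name,np.hstack(ims)); return fs
def tilt(f,ax):
    """cup outline cloud in the tool x-z plane"""
E
python3 - <<'E'
from h import *
delta([.5234,.2668,.052])
fs=crops("g2.png",[.52,.267,.12])
f=fs[0]; C=cloud(f)
for d in r.outline_of("cup",f)[:2]:
    m=d["mask"]&(f["range_z"]>0); p=C[m]; print(d["confidence"],d["extent"],np.percentile(p,[2,50,98],axis=0).round(3))
E
```

```text
t 3.9333 pos [0.5258 0.2674 0.1485] yaw_y 84.74 F [ 1.  -0.  -1.1] w 0.619 delta cm [ 0.33 -0.12  9.64]
side crop origin 270 205
top crop origin 164 185
0.97 [316.8, 238.7, 360.3, 273.0] [[0.464 0.234 0.   ]
 [0.501 0.278 0.123]
 [0.566 0.3   0.143]]
```

View pics/g2.png

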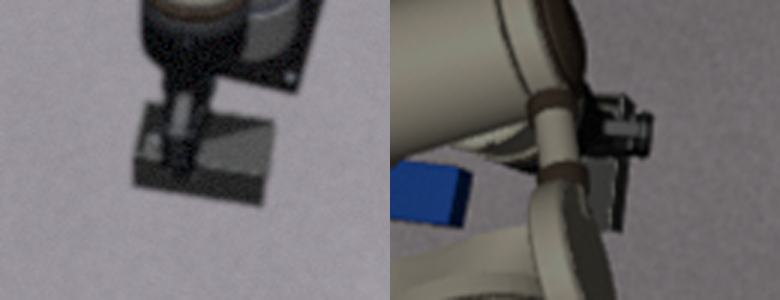

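```bash
python3 -c "
from h import *
delta([.5946,.0277,.15])"
```

```text
t 4.0833 pos [0.5216 0.2661 0.141 ] yaw_y 84.73 F [-0.2  0.1 -2.5] w 0.617 delta cm [ -9.46 -23.07  -0.9 ]
```

>>> {"name": "servo_tool", "arguments": {
  "targets": [
    {"dx": -0.9,"dy": -1.5,"dz": -0.2,"roll": 0},
    {"dx": -1,"dy": -2.5,"dz": -0.2,"roll": 0},
    {"dx": -1.2,"dy": -2.7,"dz": -0.2,"roll": 0},
    {"dx": -1.2,"dy": -2.7,"dz": -0.2,"roll": 0},
    {"dx": -1.2,"dy": -2.7,"dz": -0.2,"roll": 0}
  ]
}}

```text
time: 4.5
ee_pos: [0.5643, 0.1395, 0.1489]
ee_rot: [[-0.996, 0.091, -0.005], [0.091, 0.996, -0.0], [0.005, -0.001, -1.0]]
contact_force: [-0.3, 0.0, -2.2]
gripper_width: 0.616
```

>>> {"name": "servo_tool", "arguments": {
  "targets": [
    {"dx": -1.2,"dy": -2.7,"dz": 0,"roll": 0},
    {"dx": -1,"dy": -2.7,"dz": 0,"roll": 0},
    {"dx": -0.8,"dy": -2.5,"dz": 0,"roll": 0},
    {"dx": -0.5,"dy": -1.9,"dz": 0,"roll": 0},
    {"dx": -0.4,"dy": -1.1,"dz": 0,"roll": 0}
  ]
}}

```text
time: 4.92
ee_pos: [0.5933, 0.0265, 0.1489]
ee_rot: [[-0.996, 0.094, -0.004], [0.094, 0.996, 0.0], [0.004, -0.0, -1.0]]
contact_force: [-0.7, 0.2, -1.7]
gripper_width: 0.617
```

>>> {"name": "servo_tool", "arguments": {
  "targets": [
    {"dx": 0,"dy": 0,"dz": 0,"roll": 0},
    {"dx": 0,"dy": 0,"dz": 0,"roll": 0},
    {"dx": 0,"dy": 0,"dz": 0,"roll": 0}
  ]
}}

```text
time: 5.17
ee_pos: [0.5938, 0.0299, 0.1504]
ee_rot: [[-0.996, 0.091, -0.002], [0.091, 0.996, 0.001], [0.002, 0.001, -1.0]]
contact_force: [0.2, -0.5, -1.5]
gripper_width: 0.613
```

```bash
python3 - <<'E'
from h import *
delta([.5946,.0277,.15])
crops("g3.png",[.54,.03,.12])
E
```

```text
t 5.1667 pos [0.5938 0.0299 0.1504] yaw_y 84.77 F [ 0.2 -0.5 -1.5] w 0.613 delta cm [-0.1  -0.21  0.04]
side crop origin 268 133
top crop origin 267 173
```

View pics/g3.png

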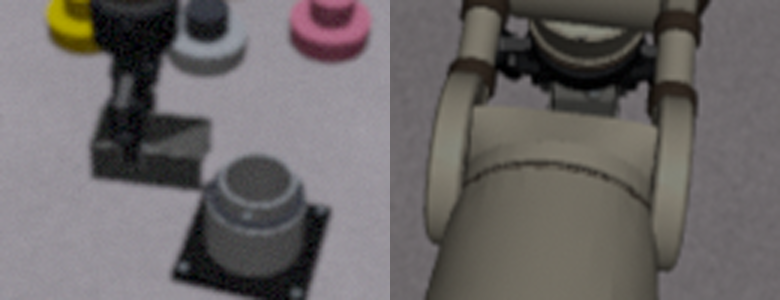

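>>> {"name": "servo_tool", "arguments": {
  "targets": [
    {"dx": 0,"dy": -0.1,"dz": 0.5,"roll": 0},
    {"dx": 0.3,"dy": -0.1,"dz": 0.4,"roll": 0},
    {"dx": 0.4,"dy": 0,"dz": 0,"roll": 0},
    {"dx": 0.3,"dy": 0,"dz": 0,"roll": 0},
    {"dx": 0.2,"dy": 0,"dz": 0,"roll": 0}
  ]
}}

```text
time: 5.68
ee_pos: [0.5817, 0.028, 0.1421]
ee_rot: [[-0.996, 0.092, -0.001], [0.092, 0.996, 0.0], [0.001, 0.0, -1.0]]
contact_force: [0.3, 0.2, -0.7]
gripper_width: 0.615
```

>>> {"name": "servo_tool", "arguments": {
  "targets": [
    {"dx": 0.1,"dy": 0,"dz": 0,"roll": 0},
    {"dx": 0,"dy": 0,"dz": 0,"roll": 0}
  ]
}}

```text
time: 5.85
ee_pos: [0.5813, 0.0279, 0.1425]
ee_rot: [[-0.996, 0.092, 0.0], [0.092, 0.996, -0.0], [-0.0, -0.0, -1.0]]
contact_force: [0.2, 0.1, -1.9]
gripper_width: 0.616
```

>>> {"name": "servo_tool", "arguments": {
  "targets": [
    {"dx": 0.2,"dy": 0,"dz": 0,"roll": 0},
    {"dx": 0.2,"dy": 0,"dz": 0,"roll": 0}
  ]
}}

```text
time: 6.02
ee_pos: [0.5775, 0.0281, 0.1425]
ee_rot: [[-0.996, 0.092, 0.0], [0.092, 0.996, -0.0], [-0.0, -0.0, -1.0]]
contact_force: [0.3, 0.2, -2.3]
gripper_width: 0.614
```

>>> {"name": "servo_tool", "arguments": {
  "targets": [
    {"dx": 0.2,"dy": 0,"dz": 0,"roll": 0},
    {"dx": 0.2,"dy": 0,"dz": 0,"roll": 0}
  ]
}}

```text
time: 6.18
ee_pos: [0.5734, 0.0286, 0.1423]
ee_rot: [[-0.996, 0.092, 0.0], [0.092, 0.996, 0.0], [-0.0, 0.0, -1.0]]
contact_force: [1.8, 0.6, -1.7]
gripper_width: 0.612
```

```bash
python3 - <<'E'
from h import *
delta([.5946,.0277,.15])
crops("g4.png",[.54,.03,.12])
E
```

```text
t 6.1833 pos [0.5734 0.0286 0.1423] yaw_y 84.72 F [ 1.8  0.6 -1.7] w 0.612 delta cm [-2.12  0.11 -0.77]
side crop origin 268 133
top crop origin 267 173
```

View pics/g4.png

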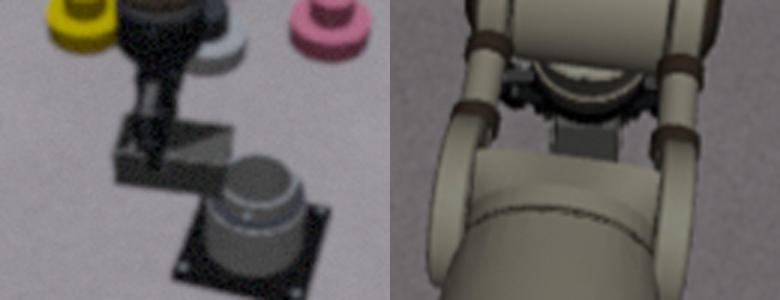

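>>> {"name": "servo_tool", "arguments": {
  "targets": [
    {"dx": 0.45,"dy": 0,"dz": -0.4,"roll": 0},
    {"dx": 0.35,"dy": 0,"dz": -0.5,"roll": 0},
    {"dx": 0,"dy": 0,"dz": 0,"roll": 0}
  ]
}}

```text
time: 6.53
ee_pos: [0.566, 0.0293, 0.1527]
ee_rot: [[-0.996, 0.092, 0.002], [0.092, 0.996, -0.0], [-0.002, -0.0, -1.0]]
contact_force: [0.7, 0.2, -2.2]
gripper_width: 0.612
```

```bash
python3 - <<'E'
from h import *
delta([.5946,.0277,.15])
crops("g5.png",[.54,.03,.12])
E
```

```text
t 6.5333 pos [0.566  0.0293 0.1527] yaw_y 84.74 F [ 0.7  0.2 -2.2] w 0.612 delta cm [-2.86  0.1   0.27]
side crop origin 268 133
top crop origin 267 173
```

View pics/g5.png

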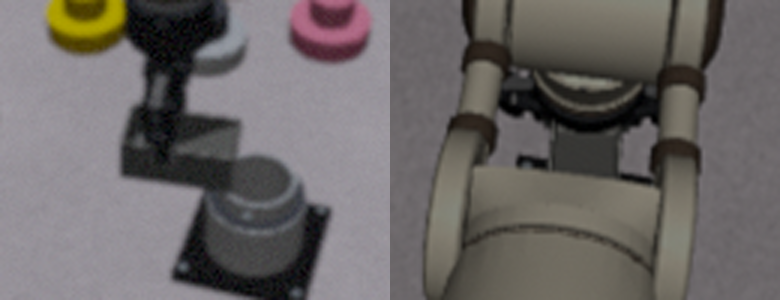

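>>> {"name": "servo_tool", "arguments": {
  "targets": [
    {"dx": -0.7,"dy": 0,"dz": 0,"roll": 0},
    {"dx": -0.7,"dy": -0.05,"dz": 0.2,"roll": 0},
    {"dx": 0,"dy": 0,"dz": 0.6,"roll": 0},
    {"dx": 0,"dy": 0,"dz": 0.5,"roll": 0},
    {"dx": 0,"dy": 0,"dz": 0,"roll": 0}
  ]
}}

```text
time: 7.05
ee_pos: [0.5783, 0.0276, 0.1361]
ee_rot: [[-0.996, 0.092, -0.004], [0.092, 0.996, 0.001], [0.004, 0.0, -1.0]]
contact_force: [-0.3, 0.9, -2.3]
gripper_width: 0.614
```

>>> {"name": "servo_tool", "arguments": {
  "targets": [
    {"dx": 0.4,"dy": 0,"dz": 0,"roll": 0},
    {"dx": 0.4,"dy": 0,"dz": 0,"roll": 0}
  ]
}}

```text
time: 7.22
ee_pos: [0.5734, 0.0276, 0.1391]
ee_rot: [[-0.996, 0.091, 0.006], [0.091, 0.996, -0.002], [-0.006, -0.001, -1.0]]
contact_force: [2.0, -1.3, -1.7]
gripper_width: 0.615
```

>>> {"name": "servo_tool", "arguments": {
  "targets": [
    {"dx": 0.3,"dy": 0,"dz": 0,"roll": 0}
  ]
}}

```text
time: 7.3
ee_pos: [0.571, 0.0278, 0.14]
ee_rot: [[-0.996, 0.092, 0.008], [0.092, 0.996, -0.002], [-0.008, -0.001, -1.0]]
contact_force: [11.4, -1.4, -1.7]
gripper_width: 0.617
```

>>> {"name": "servo_tool", "arguments": {
  "targets": [
    {"dx": 0.2,"dy": 0,"dz": 0,"roll": 0}
  ]
}}

```text
time: 7.38
ee_pos: [0.5703, 0.0278, 0.1407]
ee_rot: [[-0.996, 0.093, 0.012], [0.093, 0.996, -0.002], [-0.012, -0.001, -1.0]]
contact_force: [13.8, -2.0, -4.1]
gripper_width: 0.616
```

>>> {"name": "servo_tool", "arguments": {
  "targets": [
    {"dx": 0.2,"dy": 0,"dz": 0,"roll": 0},
    {"dx": 0.1,"dy": 0,"dz": 0,"roll": 0}
  ]
}}

```text
time: 7.55
ee_pos: [0.5689, 0.0281, 0.1418]
ee_rot: [[-0.995, 0.094, 0.016], [0.094, 0.996, -0.002], [-0.016, -0.0, -1.0]]
contact_force: [15.4, -1.2, -2.5]
gripper_width: 0.615
```

>>> {"name": "servo_tool", "arguments": {
  "targets": [
    {"dx": 0.2,"dy": 0,"dz": 0,"roll": 0},
    {"dx": 0,"dy": 0,"dz": 0,"roll": 0}
  ]
}}

```text
time: 7.72
ee_pos: [0.5677, 0.0281, 0.1425]
ee_rot: [[-0.995, 0.094, 0.018], [0.094, 0.996, -0.002], [-0.018, -0.0, -1.0]]
contact_force: [14.4, -1.0, -1.3]
gripper_width: 0.618
```

```bash
python3 - <<'E'
from h import *
delta([.5946,.0277,.15])
crops("g6.png",[.54,.03,.12])
E
```

```text
t 7.7167 pos [0.5677 0.0281 0.1425] yaw_y 84.6 F [14.4 -1.  -1.3] w 0.618 delta cm [-2.7   0.21 -0.7 ]
side crop origin 268 133
top crop origin 267 173
```

View pics/g6.png

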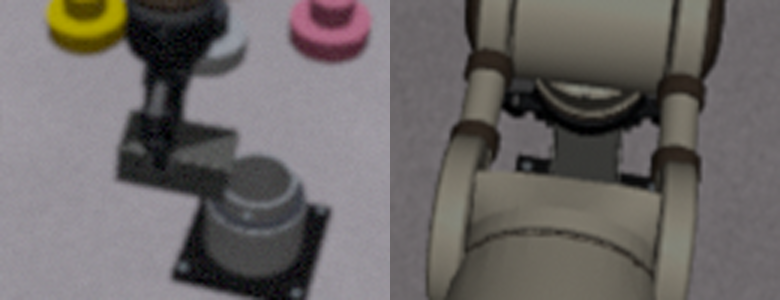

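>>> {"name": "servo_tool", "arguments": {
  "targets": [
    {"dx": 0.4,"dy": 0,"dz": -0.35,"roll": 0},
    {"dx": 0.4,"dy": 0,"dz": -0.45,"roll": 0}
  ]
}}

```text
time: 7.98
ee_pos: [0.5597, 0.0298, 0.1505]
ee_rot: [[-0.995, 0.094, 0.018], [0.094, 0.996, 0.0], [-0.018, 0.002, -1.0]]
contact_force: [16.5, 5.7, -1.5]
gripper_width: 0.617
```

>>> {"name": "servo_tool", "arguments": {
  "targets": [
    {"dx": 0.3,"dy": 0,"dz": -0.3,"roll": 0},
    {"dx": 0,"dy": 0,"dz": 0,"roll": 0}
  ]
}}

```text
time: 8.15
ee_pos: [0.5563, 0.0301, 0.1544]
ee_rot: [[-0.995, 0.093, 0.018], [0.093, 0.996, -0.0], [-0.018, 0.001, -1.0]]
contact_force: [11.6, 2.1, 4.9]
gripper_width: 0.613
```

```bash
python3 - <<'E'
from h import *
delta([.5946,.0277,.15])
crops("g7.png",[.54,.03,.12])
E
```

```text
t 8.15 pos [0.5563 0.0301 0.1544] yaw_y 84.66 F [11.6  2.1  4.9] w 0.613 delta cm [-3.82  0.12  0.51]
side crop origin 268 133
top crop origin 267 173
```

View pics/g7.png

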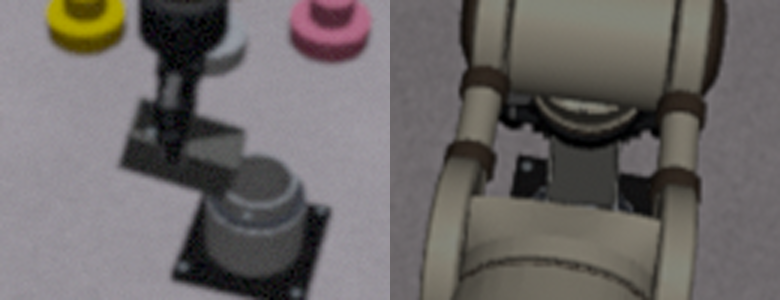

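>>> {"name": "servo_tool", "arguments": {
  "targets": [
    {"dx": 0.4,"dy": -0.05,"dz": -0.5,"roll": 0},
    {"dx": 0.3,"dy": -0.05,"dz": -0.3,"roll": 0},
    {"dx": 0,"dy": 0,"dz": 0,"roll": 0}
  ]
}}

```text
time: 8.5
ee_pos: [0.5489, 0.0302, 0.1622]
ee_rot: [[-0.995, 0.094, 0.017], [0.094, 0.996, 0.001], [-0.017, 0.002, -1.0]]
contact_force: [12.0, 3.4, 5.8]
gripper_width: 0.617
```

```bash
python3 - <<'E'
from h import *
delta([.5946,.0277,.15])
crops("g8.png",[.54,.03,.12])
E
```

```text
t 8.5 pos [0.5489 0.0302 0.1622] yaw_y 84.63 F [12.   3.4  5.8] w 0.617 delta cm [-4.55  0.18  1.3 ]
side crop origin 268 133
top crop origin 267 173
```

View pics/g8.png

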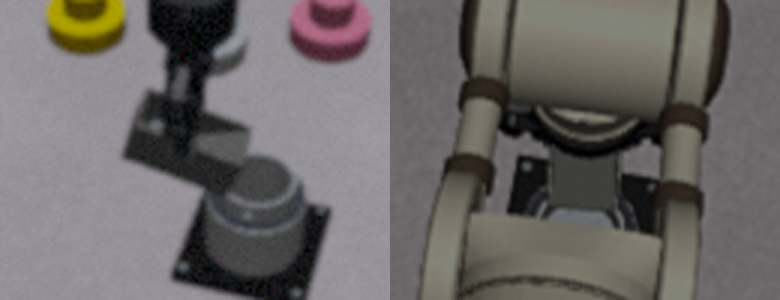

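>>> {"name": "servo_tool", "arguments": {
  "targets": [
    {"dx": 0.4,"dy": -0.05,"dz": -0.4,"roll": 0},
    {"dx": 0.4,"dy": -0.05,"dz": -0.35,"roll": 0},
    {"dx": 0,"dy": 0,"dz": 0,"roll": 0}
  ]
}}

```text
time: 8.85
ee_pos: [0.537, 0.0294, 0.1675]
ee_rot: [[-0.996, 0.092, 0.006], [0.092, 0.996, -0.001], [-0.006, -0.0, -1.0]]
contact_force: [3.3, 0.2, 6.3]
gripper_width: 0.614
```

```bash
python3 - <<'E'
from h import *
delta([.5946,.0277,.15])
crops("g9.png",[.54,.03,.12])
E
```

```text
t 8.85 pos [0.537  0.0294 0.1675] yaw_y 84.74 F [3.3 0.2 6.3] w 0.614 delta cm [-5.74  0.36  1.79]
side crop origin 268 133
top crop origin 267 173
```

View pics/g9.png

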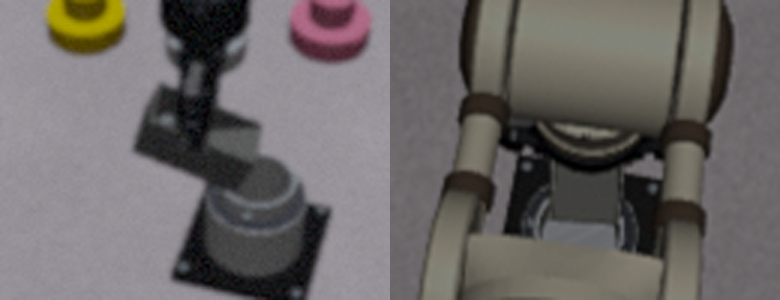

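```bash
cat >> h.py <<'E'
J=np.array([.483,.038]); EL=np.array([-.9958,.092]); EW=np.array([.092,.9958])
def cupfit(f):
    C=cloud(f); ds=r.outline_of("cup",f)
    for d in ds[:2]:
        m=d["mask"]&(f["range_z"]>0); m=cv2.erode(m.astype(np.uint8),np.ones((2,2)))>0
        p=C[m]; S=(p[:,:2]-J)@EL*1000; W=(p[:,:2]-J)@EW*1000; Z=p[:,2]*1000
        print("conf",round(d["confidence"],2),d["extent"],"S",np.percentile(S,[1,99]).round(),"W",np.percentile(W,[1,50,99]).round(),"Z",np.percentile(Z,[1,99]).round())
        g=(W>20)&(W<34)&(Z>60); q=np.c_[S,Z][g]
        if g.sum()>20:
            rc=cv2.minAreaRect(q.astype(np.float32)); print(" sidewall n",g.sum(),"ctr",np.round(rc[0]),"size",np.round(rc[1]),"ang",round(rc[2],1)); print(np.round(cv2.boxPoints(rc)).tolist())
        return S,W,Z,m
E
python3 - <<'E'
from h import *
f=r.grab_frame("side"); S,W,Z,m=cupfit(f)
can=np.zeros((500,700,3),np.uint8)+255
for s,w,z in zip(S,W,Z):
    x=int(350+s*3); y=int(450-(z-60)*3)
    if 0<=x<700 and 0<=y<500: cv2.circle(can,(x,y),1,(0,0,255) if w>18 else (200,120,0),-1)
cv2.rectangle(can,(350-107,450-111),(350+107,450),(0,160,0),1)
cv2.imwrite("pics/sz1.png",can)
E
```

```text
conf 0.84 [315.1, 158.9, 354.4, 196.8] S [-102.   -3.] W [-31.  21.  25.] Z [107. 174.]
 sidewall n 346 ctr [-57. 138.] size [ 45. 102.] ang 69.6
[[-113.0, 134.0], [-17.0, 99.0], [-2.0, 141.0], [-97.0, 176.0]]
```

View pics/sz1.png

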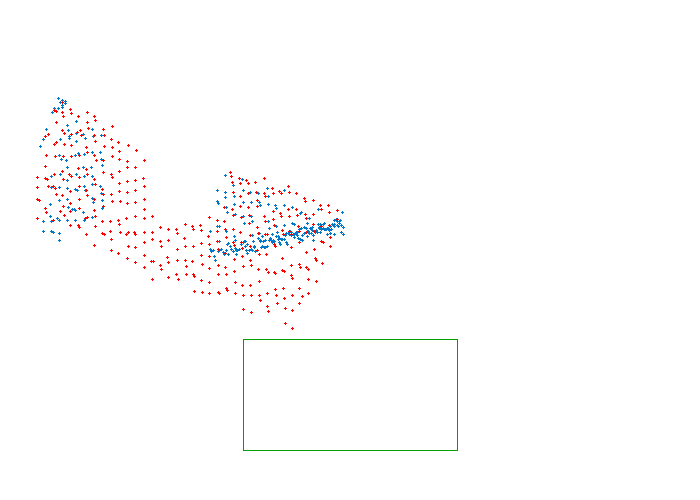

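>>> {"name": "servo_tool", "arguments": {
  "targets": [
    {"dx": -0.7,"dy": 0,"dz": -0.1,"roll": 0},
    {"dx": -0.7,"dy": 0,"dz": 0,"roll": 0},
    {"dx": -0.7,"dy": 0,"dz": 0.3,"roll": 0},
    {"dx": 0,"dy": 0,"dz": 0.5,"roll": 0},
    {"dx": 0,"dy": 0,"dz": 0.4,"roll": 0}
  ]
}}

```text
time: 9.47
ee_pos: [0.5559, 0.0276, 0.1521]
ee_rot: [[-0.996, 0.092, -0.002], [0.092, 0.996, 0.0], [0.002, 0.0, -1.0]]
contact_force: [-0.7, -0.1, -1.8]
gripper_width: 0.614
```

>>> {"name": "servo_tool", "arguments": {
  "targets": [
    {"dx": 0,"dy": 0,"dz": 0,"roll": 0},
    {"dx": 0,"dy": 0,"dz": 0,"roll": 0},
    {"dx": 0,"dy": 0,"dz": 0,"roll": 0}
  ]
}}

```text
time: 9.72
ee_pos: [0.556, 0.0277, 0.1534]
ee_rot: [[-0.996, 0.092, -0.001], [0.092, 0.996, 0.0], [0.001, 0.0, -1.0]]
contact_force: [-0.0, 0.4, -1.5]
gripper_width: 0.613
```

```bash
cat >> h.py <<'E'
def st():
    s=r.read_state(); p=s["ee_pos"]; print("t",round(s["time"],2),"TCP s,w,z",((p[:2]-J)@EL*1000).round(1),((p[:2]-J)@EW*1000).round(1),(p[2]*1000).round(1),"F s,w,z",(s["contact_force"][:2]@EL).round(1),(s["contact_force"][:2]@EW).round(1),s["contact_force"][2].round(1),"wid",s["gripper_width"].round(3))
def look():
    st(); f=r.grab_frame("side"); cupfit(f); return f
E
python3 -c "
from h import *
look()"
```

```text
Traceback (most recent call last):
  File "h.py", line 35, in look
    st(); f=r.grab_frame("side"); cupfit(f); return f
    ~~^^
  File "h.py", line 33, in st
    s=r.read_state(); p=s["ee_pos"]; print("t",round(s["time"],2),"TCP s,w,z",((p[:2]-J)@EL*1000).round(1),((p[:2]-J)@EW*1000).round(1),(p[2]*1000).round(1),"F s,w,z",(s["contact_force"][:2]@EL).round(1),(s["contact_force"][:2]@EW).round(1),s["contact_force"][2].round(1),"wid",s["gripper_width"].round(3))
                                                                                                                                                                                                                                                                                      ^^^^^^^^^^^^^^^^^^^^^^^^
AttributeError: 'float' object has no attribute 'round'
```

```bash
sed -i 's/s\["contact_force"\]\[2\].round(1)/round(float(s["contact_force"][2]),1)/; s/s\["gripper_width"\].round(3)/round(float(s["gripper_width"]),3)/; s/(p\[2\]\*1000).round(1)/round(float(p[2])*1000,1)/' h.py; python3 -c "
from h import *
look()"
```

```text
t 9.72 TCP s,w,z -73.6 -3.6 153.4 F s,w,z 0.1 0.4 -1.5 wid 0.613
conf 0.95 [307.7, 163.4, 348.5, 196.8] S [-123.  -23.] W [-31.  21.  26.] Z [ 94. 162.]
 sidewall n 333 ctr [-77. 125.] size [ 46. 101.] ang 69.0
[[-132.0, 122.0], [-38.0, 86.0], [-21.0, 128.0], [-116.0, 165.0]]
```

>>> {"name": "servo_tool", "arguments": {
  "targets": [
    {"dx": 0.3,"dy": 0.2,"dz": 0,"roll": 0},
    {"dx": 0.3,"dy": 0.1,"dz": 0,"roll": 0},
    {"dx": 0.2,"dy": 0,"dz": 0,"roll": 0}
  ]
}}

```text
time: 10.07
ee_pos: [0.5514, 0.0303, 0.1555]
ee_rot: [[-0.996, 0.091, 0.009], [0.091, 0.996, -0.003], [-0.009, -0.002, -1.0]]
contact_force: [9.1, -4.8, -3.1]
gripper_width: 0.614
```

>>> {"name": "servo_tool", "arguments": {
  "targets": [
    {"dx": 0.3,"dy": 0,"dz": -0.1,"roll": 0},
    {"dx": 0.2,"dy": 0,"dz": 0,"roll": 0}
  ]
}}

```text
time: 10.23
ee_pos: [0.5478, 0.0303, 0.158]
ee_rot: [[-0.996, 0.092, 0.013], [0.092, 0.996, -0.004], [-0.013, -0.003, -1.0]]
contact_force: [10.0, -3.7, 0.9]
gripper_width: 0.611
```

```bash
python3 -c "
from h import *
look()"
```

```text
t 10.23 TCP s,w,z -65.3 -1.7 158.0 F s,w,z -10.3 -2.7 0.9 wid 0.611
conf 0.68 [311.5, 164.3, 352.0, 197.6] S [-117.  -16.] W [-29.  23.  27.] Z [ 97. 167.]
 sidewall n 361 ctr [-69. 129.] size [ 48. 101.] ang 66.1
[[-125.0, 128.0], [-33.0, 87.0], [-13.0, 130.0], [-106.0, 172.0]]
```

>>> {"name": "servo_tool", "arguments": {
  "targets": [
    {"dx": 0.4,"dy": 0,"dz": -0.15,"roll": 0},
    {"dx": 0.4,"dy": 0,"dz": -0.2,"roll": 0}
  ]
}}

```text
time: 10.5
ee_pos: [0.541, 0.0321, 0.1621]
ee_rot: [[-0.996, 0.093, 0.016], [0.093, 0.996, -0.001], [-0.016, 0.0, -1.0]]
contact_force: [13.2, 0.6, -0.7]
gripper_width: 0.616
```

```bash
python3 -c "
from h import *
look()"
```

```text
t 10.5 TCP s,w,z -58.3 -0.5 162.1 F s,w,z -13.1 1.8 -0.7 wid 0.616
conf 0.63 [311.4, 160.6, 353.2, 198.5] S [-113.  -11.] W [-28.  24.  29.] Z [ 92. 175.]
 sidewall n 405 ctr [-64. 133.] size [ 46. 104.] ang 62.9
[[-120.0, 136.0], [-28.0, 89.0], [-7.0, 130.0], [-99.0, 177.0]]
```

>>> {"name": "servo_tool", "arguments": {
  "targets": [
    {"dx": 0.4,"dy": -0.05,"dz": 0,"roll": 0},
    {"dx": 0.2,"dy": -0.05,"dz": 0,"roll": 0}
  ]
}}

```text
time: 10.77
ee_pos: [0.5369, 0.032, 0.164]
ee_rot: [[-0.995, 0.093, 0.021], [0.093, 0.996, -0.0], [-0.021, 0.002, -1.0]]
contact_force: [16.0, 2.2, 5.5]
gripper_width: 0.611
```

```bash
python3 -c "
from h import *
look()"
```

```text
t 10.77 TCP s,w,z -54.2 -1.0 164.0 F s,w,z -15.7 3.7 5.5 wid 0.611
conf 0.85 [313.9, 159.8, 353.1, 197.7] S [-113.   -9.] W [-30.  23.  30.] Z [ 99. 180.]
 sidewall n 385 ctr [-62. 136.] size [ 47. 102.] ang 59.8
[[-118.0, 141.0], [-30.0, 90.0], [-7.0, 131.0], [-95.0, 182.0]]
```

>>> {"name": "servo_tool", "arguments": {
  "targets": [
    {"dx": 0.4,"dy": 0,"dz": 0,"roll": 0},
    {"dx": 0.4,"dy": 0,"dz": 0,"roll": 0}
  ]
}}

```text
time: 11.03
ee_pos: [0.5301, 0.0325, 0.165]
ee_rot: [[-0.995, 0.093, 0.024], [0.093, 0.996, -0.001], [-0.024, 0.001, -1.0]]
contact_force: [15.6, 2.3, 5.5]
gripper_width: 0.611
```

```bash
python3 -c "
from h import *
look()"
```

```text
t 11.03 TCP s,w,z -47.4 -1.1 165.0 F s,w,z -15.3 3.7 5.5 wid 0.611
conf 0.9 [314.4, 158.4, 352.7, 199.6] S [-107.   -9.] W [-28.  24.  28.] Z [ 99. 185.]
 sidewall n 383 ctr [-58. 138.] size [ 46. 104.] ang 53.4
[[-114.0, 150.0], [-30.0, 88.0], [-3.0, 125.0], [-86.0, 187.0]]
```

>>> {"name": "servo_tool", "arguments": {
  "targets": [
    {"dx": 0.4,"dy": 0,"dz": 0,"roll": 0},
    {"dx": 0.4,"dy": 0,"dz": -0.05,"roll": 0}
  ]
}}

```text
time: 11.3
ee_pos: [0.522, 0.0332, 0.1657]
ee_rot: [[-0.995, 0.093, 0.024], [0.093, 0.996, -0.001], [-0.024, 0.001, -1.0]]
contact_force: [9.9, 0.8, 7.8]
gripper_width: 0.613
```

```bash
python3 -c "
from h import *
look()"
```

```text
t 11.3 TCP s,w,z -39.3 -1.2 165.7 F s,w,z -9.8 1.8 7.8 wid 0.613
conf 0.67 [316.8, 159.2, 355.6, 200.0] S [-101.   -6.] W [-29.  24.  29.] Z [ 88. 190.]
 sidewall n 419 ctr [-55. 140.] size [ 47. 104.] ang 47.9
[[-110.0, 157.0], [-33.0, 88.0], [-1.0, 122.0], [-78.0, 192.0]]
```

>>> {"name": "servo_tool", "arguments": {
  "targets": [
    {"dx": 0.4,"dy": 0,"dz": 0,"roll": 0},
    {"dx": 0.3,"dy": 0,"dz": 0,"roll": 0}
  ]
}}

```text
time: 11.57
ee_pos: [0.5143, 0.0338, 0.1653]
ee_rot: [[-0.995, 0.093, 0.022], [0.093, 0.996, -0.001], [-0.022, 0.001, -1.0]]
contact_force: [12.5, 2.2, 5.4]
gripper_width: 0.616
```

```bash
python3 -c "
from h import *
look(); crops('g10.png',[.51,.03,.12])"
```

```text
t 11.57 TCP s,w,z -31.5 -1.3 165.3 F s,w,z -12.2 3.3 5.4 wid 0.616
conf 0.82 [317.1, 160.0, 355.0, 197.3] S [-96.  -6.] W [-28.  24.  51.] Z [104. 199.]
 sidewall n 414 ctr [-52. 143.] size [ 46. 103.] ang 39.9
[[-103.0, 168.0], [-37.0, 89.0], [-1.0, 119.0], [-67.0, 198.0]]
side crop origin 279 133
top crop origin 267 186
```

View pics/g10.png

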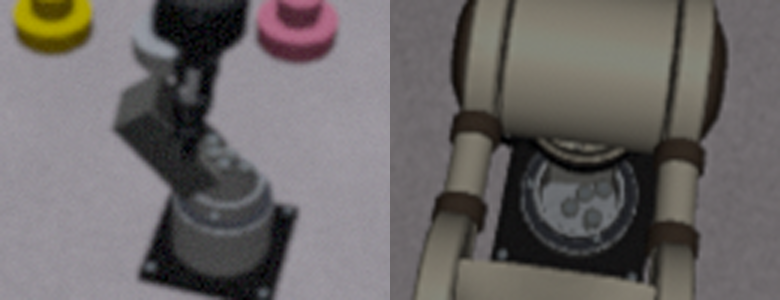

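>>> {"name": "servo_tool", "arguments": {
  "targets": [
    {"dx": 0.3,"dy": 0,"dz": 0,"roll": 0},
    {"dx": 0.2,"dy": 0,"dz": 0,"roll": 0},
    {"dx": 0,"dy": 0,"dz": 0,"roll": 0},
    {"dx": 0,"dy": 0,"dz": 0,"roll": 0}
  ]
}}

```text
time: 12.1
ee_pos: [0.5085, 0.0342, 0.1649]
ee_rot: [[-0.996, 0.092, 0.019], [0.092, 0.996, -0.002], [-0.019, 0.0, -1.0]]
contact_force: [9.4, -0.5, 11.0]
gripper_width: 0.617
```

```bash
python3 -c "
from h import *
look(); crops('g11.png',[.51,.03,.12])"
```

```text
t 12.1 TCP s,w,z -25.8 -1.4 164.9 F s,w,z -9.4 0.4 11.0 wid 0.617
conf 0.76 [319.8, 157.2, 353.5, 198.9] S [-88.  -5.] W [-29.  24.  28.] Z [100. 198.]
 sidewall n 373 ctr [-46. 147.] size [ 41. 103.] ang 34.6
[[-92.0, 178.0], [-34.0, 92.0], [0.0, 116.0], [-58.0, 201.0]]
side crop origin 279 133
top crop origin 267 186
```

View pics/g11.png

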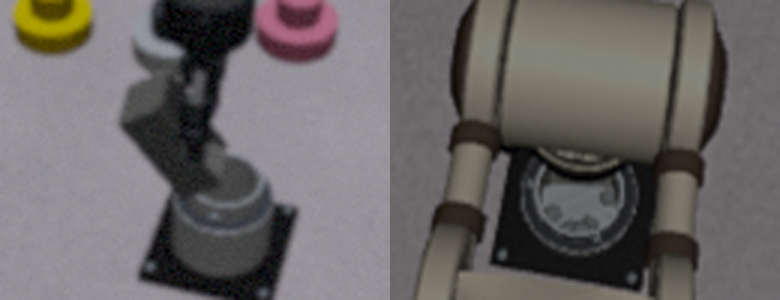

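>>> {"name": "servo_tool", "arguments": {
  "targets": [
    {"dx": 0,"dy": 0,"dz": 0,"roll": 0},
    {"dx": 0,"dy": 0,"dz": 0,"roll": 0},
    {"dx": 0,"dy": 0,"dz": 0,"roll": 0},
    {"dx": 0,"dy": 0,"dz": 0,"roll": 0}
  ]
}}

```text
time: 12.63
ee_pos: [0.5085, 0.0342, 0.1649]
ee_rot: [[-0.996, 0.092, 0.019], [0.092, 0.996, -0.002], [-0.019, 0.0, -1.0]]
contact_force: [9.6, 0.9, 10.0]
gripper_width: 0.607
```

```bash
python3 -c "
from h import *
st(); crops('g12.png',[.48,.035,.12],hw=30,hh=30,fx=8)"
```

```text
t 12.63 TCP s,w,z -25.8 -1.4 164.9 F s,w,z -9.5 1.8 10.0 wid 0.607
side crop origin 325 155
top crop origin 301 219
```

View pics/g12.png

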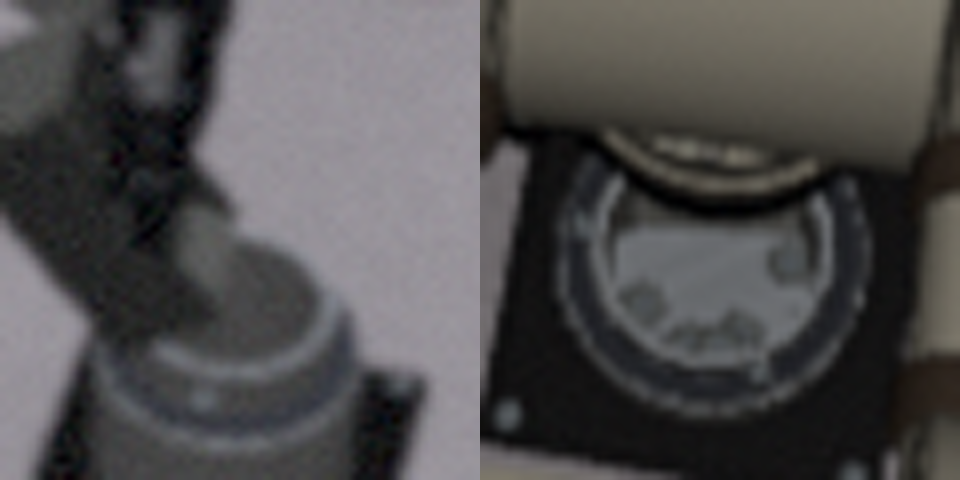

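>>> {"name": "servo_tool", "arguments": {
  "targets": [
    {"dx": -0.3,"dy": 0,"dz": -0.6,"roll": 0},
    {"dx": 0,"dy": 0,"dz": -1.2,"roll": 0},
    {"dx": 1.0,"dy": 0.1,"dz": -1,"roll": 0},
    {"dx": 1.2,"dy": 0,"dz": 0,"roll": 0},
    {"dx": 0.6,"dy": 0,"dz": 0,"roll": 0}
  ]
}}

```text
time: 13.15
ee_pos: [0.4757, 0.0383, 0.1874]
ee_rot: [[-0.996, 0.092, -0.001], [0.092, 0.996, 0.0], [0.001, 0.0, -1.0]]
contact_force: [0.8, 0.0, -1.1]
gripper_width: 0.612
```

>>> {"name": "servo_tool", "arguments": {
  "targets": [
    {"dx": 0,"dy": 0,"dz": 0,"roll": 0},
    {"dx": 0,"dy": 0,"dz": 0,"roll": 0},
    {"dx": 0,"dy": 0,"dz": 0,"roll": 0}
  ]
}}

```text
time: 13.4
ee_pos: [0.4769, 0.038, 0.1866]
ee_rot: [[-0.996, 0.092, -0.001], [0.092, 0.996, 0.0], [0.001, 0.0, -1.0]]
contact_force: [0.7, 0.2, -1.4]
gripper_width: 0.611
```

```bash
python3 -c "
from h import *
look(); crops('g13.png',[.50,.035,.12],hw=45,hh=45,fx=4)"
```

```text
t 13.4 TCP s,w,z 6.1 -0.6 186.6 F s,w,z -0.7 0.2 -1.4 wid 0.611
conf 0.91 [331.6, 151.6, 371.0, 194.0] S [-60.  31.] W [-28.  24.  29.] Z [102. 217.]
 sidewall n 455 ctr [ -6. 174.] size [ 68. 108.] ang 36.6
[[-66.0, 197.0], [-1.0, 110.0], [54.0, 151.0], [-11.0, 238.0]]
side crop origin 303 140
top crop origin 285 195
```

View pics/g13.png

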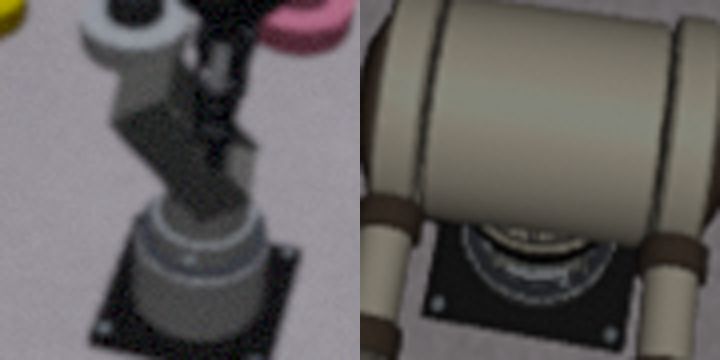

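>>> {"name": "servo_tool", "arguments": {
  "targets": [
    {"dx": 0,"dy": 0,"dz": 1,"roll": 0},
    {"dx": 0,"dy": 0,"dz": 1,"roll": 0},
    {"dx": 0,"dy": 0,"dz": 0.4,"roll": 0},
    {"dx": -0.4,"dy": 0,"dz": 0,"roll": 0},
    {"dx": -0.4,"dy": 0,"dz": 0,"roll": 0}
  ]
}}

```text
time: 14.02
ee_pos: [0.4847, 0.0373, 0.1621]
ee_rot: [[-0.996, 0.092, -0.002], [0.092, 0.996, 0.0], [0.002, 0.0, -1.0]]
contact_force: [-1.3, 0.0, -0.5]
gripper_width: 0.613
```

>>> {"name": "servo_tool", "arguments": {
  "targets": [
    {"dx": -0.4,"dy": 0,"dz": 0,"roll": 0},
    {"dx": -0.4,"dy": 0,"dz": 0,"roll": 0}
  ]
}}

```text
time: 14.18
ee_pos: [0.4911, 0.0368, 0.1625]
ee_rot: [[-0.996, 0.091, -0.007], [0.091, 0.996, 0.001], [0.007, 0.0, -1.0]]
contact_force: [-10.7, 1.1, 8.1]
gripper_width: 0.612
```

>>> {"name": "servo_tool", "arguments": {
  "targets": [
    {"dx": -0.4,"dy": 0,"dz": 0,"roll": 0},
    {"dx": -0.4,"dy": 0,"dz": 0,"roll": 0}
  ]
}}

```text
time: 14.35
ee_pos: [0.4991, 0.0361, 0.1628]
ee_rot: [[-0.996, 0.091, -0.007], [0.091, 0.996, 0.001], [0.007, 0.0, -1.0]]
contact_force: [-9.0, 0.6, 6.4]
gripper_width: 0.608
```

```bash
python3 -c "
from h import *
look(); "
```

```text
t 14.35 TCP s,w,z -16.2 -0.4 162.8 F s,w,z 9.0 -0.2 6.4 wid 0.608
conf 0.94 [322.5, 161.2, 361.8, 199.1] S [-81.  18.] W [-28.  25.  29.] Z [ 97. 187.]
 sidewall n 414 ctr [-32. 139.] size [ 46. 104.] ang 50.3
[[-87.0, 155.0], [-7.0, 88.0], [23.0, 123.0], [-57.0, 190.0]]
```

>>> {"name": "servo_tool", "arguments": {
  "targets": [
    {"dx": -0.5,"dy": 0,"dz": 0.05,"roll": 0},
    {"dx": -0.5,"dy": 0,"dz": 0.1,"roll": 0},
    {"dx": -0.5,"dy": 0,"dz": 0.15,"roll": 0},
    {"dx": -0.5,"dy": 0,"dz": 0.2,"roll": 0},
    {"dx": -0.4,"dy": 0,"dz": 0.2,"roll": 0}
  ]
}}

```text
time: 14.87
ee_pos: [0.5254, 0.0341, 0.1578]
ee_rot: [[-0.996, 0.091, -0.001], [0.091, 0.996, 0.001], [0.001, 0.001, -1.0]]
contact_force: [-3.4, 3.9, 12.1]
gripper_width: 0.611
```

```bash
python3 -c "
from h import *
look(); "
```

```text
t 14.87 TCP s,w,z -42.6 0.0 157.8 F s,w,z 3.8 3.6 12.1 wid 0.611
conf 0.73 [324.3, 182.5, 382.4, 235.8] S [-61.  64.] W [-47.  36.  69.] Z [ 6. 98.]
 sidewall n 158 ctr [ 0. 80.] size [39. 81.] ang 89.0
[[-41.0, 61.0], [40.0, 60.0], [41.0, 99.0], [-40.0, 100.0]]
```

>>> {"name": "servo_tool", "arguments": {
  "targets": [
    {"dx": -0.4,"dy": 0,"dz": 0.2,"roll": 0},
    {"dx": -0.4,"dy": 0,"dz": 0.2,"roll": 0}
  ]
}}

```text
time: 15.13
ee_pos: [0.5336, 0.0334, 0.1541]
ee_rot: [[-0.996, 0.092, 0.001], [0.092, 0.996, 0.001], [-0.0, 0.001, -1.0]]
contact_force: [-5.4, 4.5, 11.8]
gripper_width: 0.614
```

```bash
python3 -c "
from h import *
look(); crops('g14.png',[.53,.035,.12],hw=45,hh=45,fx=4)"
```

```text
t 15.13 TCP s,w,z -50.8 0.1 154.1 F s,w,z 5.8 4.0 11.8 wid 0.614
conf 0.77 [316.5, 165.3, 359.8, 200.6] S [-98.   4.] W [-34.  24.  30.] Z [ 35. 156.]
 sidewall n 410 ctr [-50. 126.] size [ 50. 102.] ang 77.7
[[-105.0, 113.0], [-5.0, 91.0], [5.0, 140.0], [-95.0, 161.0]]
side crop origin 292 139
top crop origin 285 182
```

View pics/g14.png

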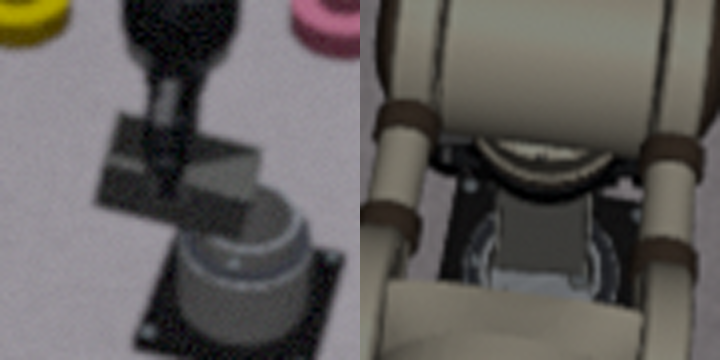

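>>> {"name": "servo_tool", "arguments": {
  "targets": [
    {"dx": 0,"dy": 0,"dz": -2,"roll": 0},
    {"dx": 0,"dy": 0,"dz": -2.5,"roll": 0},
    {"dx": 0,"dy": 2,"dz": 0,"roll": 0},
    {"dx": 0,"dy": 3.5,"dz": 0,"roll": 0},
    {"dx": 0,"dy": 4,"dz": 0,"roll": 0}
  ]
}}

```text
time: 15.75
ee_pos: [0.5428, 0.1273, 0.198]
ee_rot: [[-0.995, 0.095, 0.003], [0.095, 0.995, -0.0], [-0.003, -0.0, -1.0]]
contact_force: [0.1, -0.5, -0.9]
gripper_width: 0.613
```

>>> {"name": "servo_tool", "arguments": {
  "targets": [
    {"dx": 0,"dy": 4,"dz": 0,"roll": 0},
    {"dx": 0,"dy": 4,"dz": 0.5,"roll": 0},
    {"dx": 0,"dy": 3,"dz": 2,"roll": 0},
    {"dx": 0,"dy": 1.5,"dz": 3,"roll": 0},
    {"dx": 0,"dy": 0.8,"dz": 3,"roll": 0}
  ]
}}

```text
time: 16.17
ee_pos: [0.5551, 0.263, 0.1121]
ee_rot: [[-0.996, 0.089, 0.004], [0.089, 0.996, 0.002], [-0.004, 0.002, -1.0]]
contact_force: [0.8, -0.2, -1.2]
gripper_width: 0.616
```

```bash
python3 -c "
from h import *
st(); look(); crops('g15.png',[.48,.035,.12],hw=45,hh=45,fx=4)"
```

```text
t 16.17 TCP s,w,z -51.1 230.7 112.1 F s,w,z -0.8 -0.2 -1.2 wid 0.616
t 16.17 TCP s,w,z -51.1 230.7 112.1 F s,w,z -0.8 -0.2 -1.2 wid 0.616
conf 0.63 [299.4, 243.3, 344.2, 279.6] S [-100.    4.] W [204. 239. 259.] Z [  2. 114.]
side crop origin 310 140
top crop origin 286 204
```

View pics/g15.png

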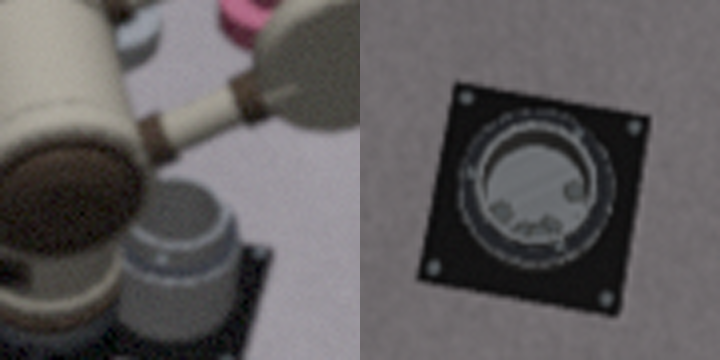

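```bash
python3 -c "
from h import *
f=r.grab_frame('top'); P=f['pixels'][225:280,300:355]; P=cv2.convertScaleAbs(P,alpha=1.5); cv2.imwrite('pics/b1.png',cv2.resize(P,None,fx=10,fy=10,interpolation=cv2.INTER_CUBIC))
for d in r.outline_of('ball0_center',f)[:8]: print(round(d['confidence'],2),d['extent'])
f=r.grab_frame('side')
for d in r.outline_of('ball0_center',f)[:8]: print(round(d['confidence'],2),d['extent'])
"
```

```text
0.54 [301.3, 223.9, 361.5, 284.2]
0.67 [334.0, 185.4, 377.0, 235.4]
```

View pics/b1.png

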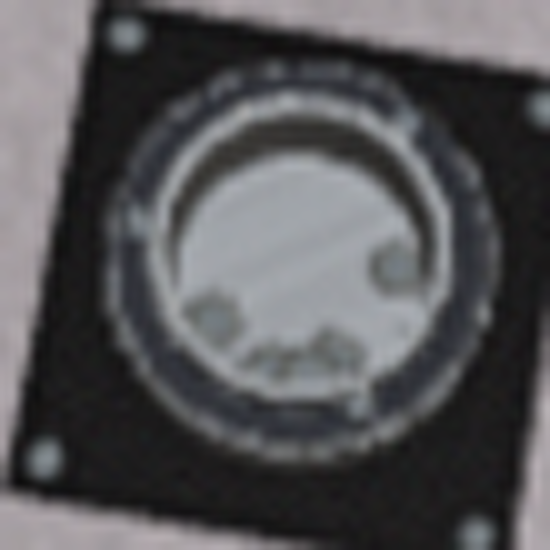

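```bash
python3 -c "
from h import *
crops('g16.png',[.55,.263,.08],hw=32,hh=32,fx=6)
f=r.grab_frame('top');cv2.imwrite('pics/full_t.png',f['pixels']); f=r.grab_frame('side');cv2.imwrite('pics/full_s.png',f['pixels'])"
```

```text
side crop origin 290 230
top crop origin 203 193
```

View pics/g16.png

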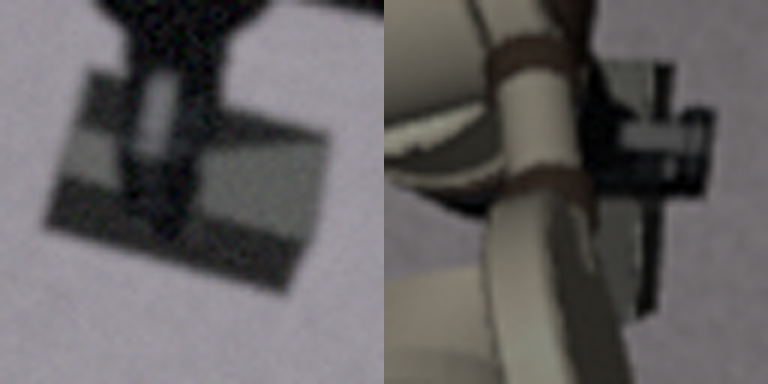

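View pics/full_s.png

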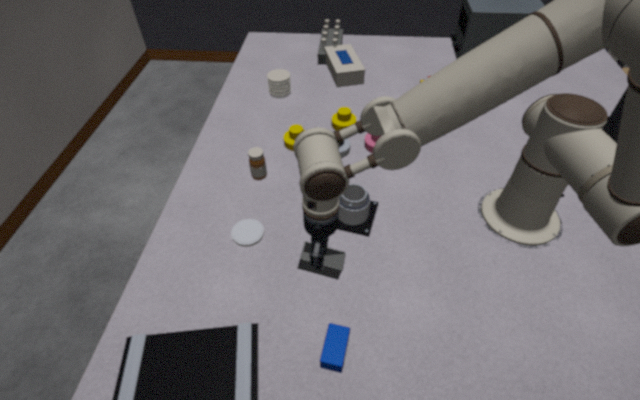

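View pics/full_t.png

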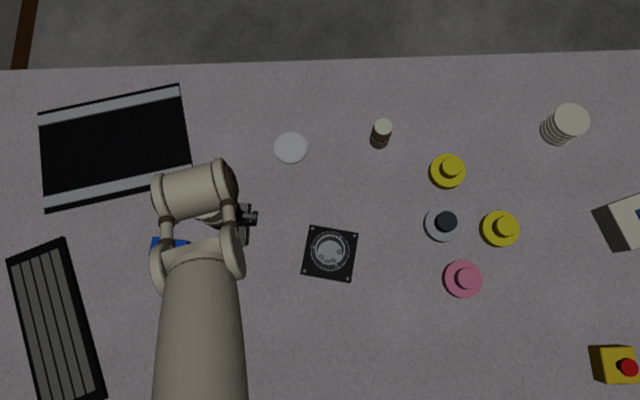

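>>> {"name": "servo_tool", "arguments": {
  "targets": [
    {"dx": 0,"dy": 0,"dz": 1.5,"roll": 0},
    {"dx": 0,"dy": 0,"dz": 1.5,"roll": 0},
    {"dx": 0,"dy": 0,"dz": 1,"roll": 0},
    {"dx": 0,"dy": 0,"dz": 0.6,"roll": 0},
    {"dx": 0,"dy": 0,"dz": 0.3,"roll": 0}
  ]
}}

```text
time: 17.18
ee_pos: [0.5531, 0.2596, 0.0618]
ee_rot: [[-0.996, 0.092, -0.002], [0.092, 0.996, -0.0], [0.002, -0.001, -1.0]]
contact_force: [-0.6, -1.1, -0.4]
gripper_width: 0.614
```

>>> {"name": "servo_tool", "arguments": {
  "targets": [
    {"dx": 0,"dy": 0,"dz": 0.3,"roll": 0},
    {"dx": 0,"dy": 0,"dz": 0.3,"roll": 0}
  ]
}}

```text
time: 17.35
ee_pos: [0.555, 0.2598, 0.059]
ee_rot: [[-0.996, 0.091, 0.002], [0.091, 0.996, -0.0], [-0.002, -0.0, -1.0]]
contact_force: [-1.3, -2.7, 13.8]
gripper_width: 0.61
```

```bash
python3 -c "
from h import *
look(); crops('g17.png',[.55,.263,.04],hw=32,hh=32,fx=6)"
```

```text
t 17.35 TCP s,w,z -51.3 227.5 59.0 F s,w,z 1.1 -2.8 13.8 wid 0.61
conf 0.65 [299.9, 254.9, 343.8, 288.2] S [-99.   3.] W [201. 232. 255.] Z [ 9. 58.]
side crop origin 290 239
top crop origin 207 196
```

View pics/g17.png

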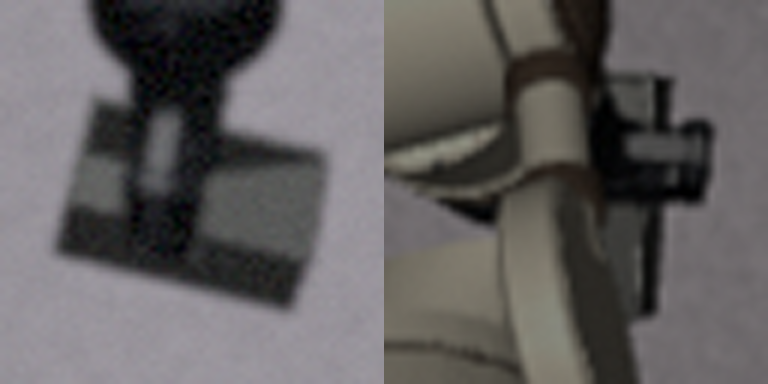

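>>> {"name": "servo_tool", "arguments": {
  "targets": [
    {"dx": 0,"dy": 0,"dz": 0.3,"roll": 0},
    {"dx": 0,"dy": 0,"dz": 0.3,"roll": 0},
    {"dx": 0,"dy": 0,"dz": 0,"roll": 0}
  ]
}}

```text
time: 17.8
ee_pos: [0.5584, 0.26, 0.0556]
ee_rot: [[-0.996, 0.091, 0.01], [0.091, 0.996, 0.001], [-0.01, 0.002, -1.0]]
contact_force: [2.7, -2.9, 12.8]
gripper_width: 0.616
```

>>> {"name": "servo_tool", "arguments": {
  "targets": [
    {"dx": 0,"dy": 0,"dz": 0.2,"roll": 0},
    {"dx": 0,"dy": 0,"dz": 0,"roll": 0}
  ]
}}

```text
time: 17.97
ee_pos: [0.5593, 0.26, 0.0546]
ee_rot: [[-0.996, 0.091, 0.012], [0.091, 0.996, 0.001], [-0.012, 0.002, -1.0]]
contact_force: [2.6, -4.2, 15.0]
gripper_width: 0.609
```

```bash
python3 -c "
from h import *
look(); crops('g18.png',[.55,.263,.04],hw=32,hh=32,fx=6)"
```

```text
t 17.97 TCP s,w,z -55.5 228.1 54.6 F s,w,z -3.0 -3.9 15.0 wid 0.609
conf 0.77 [298.9, 256.7, 342.4, 291.6] S [-101.    1.] W [201. 234. 257.] Z [  3. 105.]
side crop origin 290 239
top crop origin 207 196
```

View pics/g18.png

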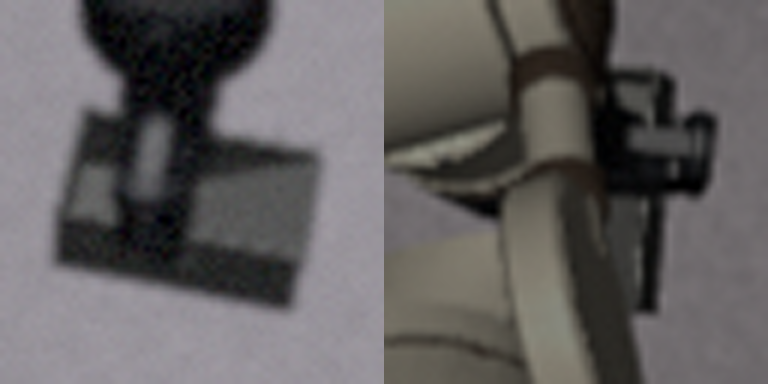

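>>> {"name": "servo_tool", "arguments": {
  "targets": [
    {"dx": 0,"dy": 0,"dz": 0.2,"roll": 0},
    {"dx": 0,"dy": 0,"dz": 0.1,"roll": 0},
    {"dx": 0,"dy": 0,"dz": 0,"roll": 0}
  ]
}}

```text
time: 18.42
ee_pos: [0.5609, 0.26, 0.0527]
ee_rot: [[-0.996, 0.092, 0.016], [0.092, 0.996, 0.001], [-0.015, 0.003, -1.0]]
contact_force: [6.2, -4.5, 18.1]
gripper_width: 0.615
```

>>> {"name": "servo_tool", "arguments": {
  "targets": [
    {"dx": 0,"dy": 0,"dz": -0.2,"roll": 0},
    {"dx": 0,"dy": 0,"dz": 0,"roll": 0},
    {"dx": 0,"dy": 0,"dz": 0,"roll": 0},
    {"dx": 0,"dy": 0,"dz": 0,"roll": 0}
  ],
  "claw": 100
}}

```text
time: 18.75
ee_pos: [0.5532, 0.2599, 0.0474]
ee_rot: [[-0.996, 0.092, -0.001], [0.092, 0.996, -0.0], [0.001, -0.0, -1.0]]
contact_force: [0.5, 0.6, 0.7]
gripper_width: 1.004
```

>>> {"name": "servo_tool", "arguments": {
  "targets": [
    {"dx": 0,"dy": 0,"dz": -1,"roll": 0},
    {"dx": 0,"dy": 0,"dz": -3,"roll": 0},
    {"dx": 0,"dy": 0,"dz": -4,"roll": 0},
    {"dx": 0,"dy": -3.5,"dz": -2,"roll": 0},
    {"dx": 0,"dy": -4,"dz": 0,"roll": 0}
  ]
}}

```text
time: 19.17
ee_pos: [0.5504, 0.1867, 0.1548]
ee_rot: [[-0.996, 0.088, 0.012], [0.088, 0.996, 0.002], [-0.012, 0.003, -1.0]]
contact_force: [1.1, -0.6, -0.1]
gripper_width: 0.998
```

>>> {"name": "servo_tool", "arguments": {
  "targets": [
    {"dx": 0,"dy": -4,"dz": 0,"roll": 0},
    {"dx": 0,"dy": -4,"dz": 0,"roll": 0},
    {"dx": 0,"dy": -4,"dz": 0,"roll": 0},
    {"dx": 0,"dy": -4,"dz": 0,"roll": 0},
    {"dx": 0,"dy": -4,"dz": 0,"roll": 0}
  ]
}}

```text
time: 19.58
ee_pos: [0.5278, -0.0156, 0.1483]
ee_rot: [[-0.996, 0.092, 0.0], [0.092, 0.996, -0.0], [-0.0, 0.0, -1.0]]
contact_force: [1.1, -0.4, 0.6]
gripper_width: 1.001
```

```bash
python3 -c "
from h import *
st(); look(); crops('g19.png',[.55,.263,.03],hw=32,hh=32,fx=6)"
```

```text
t 19.58 TCP s,w,z -49.5 -49.2 148.3 F s,w,z -1.2 -0.3 0.6 wid 1.001
t 19.58 TCP s,w,z -49.5 -49.2 148.3 F s,w,z -1.2 -0.3 0.6 wid 1.001
conf 0.75 [300.8, 257.5, 343.7, 290.5] S [-102.   -4.] W [202. 223. 256.] Z [ 1. 46.]
side crop origin 290 241
top crop origin 208 196
```

View pics/g19.png

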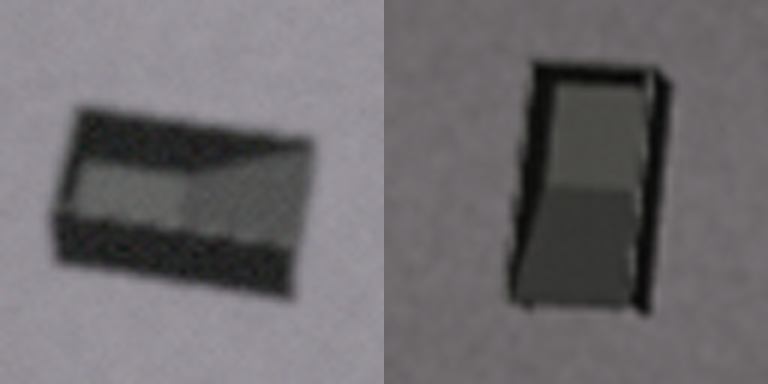

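```bash
python3 -c "
from h import *
print(r.read_state()['q'].round(3)); delta([.5465,-.2525,.12])"
```

```text
[-2.570e-01  1.500e-01  1.831e+00  1.000e-03  1.160e+00 -1.733e+00]
t 19.7833 pos [ 0.5283 -0.0146  0.1481] yaw_y 84.59 F [0.1 0.6 0. ] w 0.998 delta cm [ -4.06 -23.51   2.8 ]
```

>>> {"name": "servo_tool", "arguments": {
  "targets": [
    {"dx": -0.7,"dy": -4,"dz": 0,"roll": 0},
    {"dx": -0.7,"dy": -4,"dz": 0,"roll": 0},
    {"dx": -0.7,"dy": -4,"dz": 0,"roll": 0},
    {"dx": -0.7,"dy": -4,"dz": 0.5,"roll": 0},
    {"dx": -0.7,"dy": -4,"dz": 1,"roll": 0}
  ]
}}

```text
time: 20.2
ee_pos: [0.5464, -0.2166, 0.1342]
ee_rot: [[-0.996, 0.089, 0.003], [0.089, 0.996, -0.001], [-0.003, -0.001, -1.0]]
contact_force: [1.0, 0.3, 0.9]
gripper_width: 1.001
```

>>> {"name": "servo_tool", "arguments": {
  "targets": [
    {"dx": -0.4,"dy": -2.5,"dz": 0.5,"roll": 0},
    {"dx": -0.1,"dy": -1,"dz": 0,"roll": 0},
    {"dx": 0,"dy": 0,"dz": 0,"roll": 0},
    {"dx": 0,"dy": 0,"dz": 0,"roll": 0}
  ]
}}

```text
time: 20.53
ee_pos: [0.5471, -0.2498, 0.1279]
ee_rot: [[-0.996, 0.091, -0.0], [0.091, 0.996, 0.001], [0.0, 0.001, -1.0]]
contact_force: [0.2, -0.1, 0.6]
gripper_width: 1.002
```

```bash
python3 -c "
from h import *
delta([.5465,-.2525,.064])
fs=crops('g20.png',[.482,.038,.08],hw=32,hh=32,fx=6)
P=fs[1]['pixels'][225:280,300:355]; cv2.imwrite('pics/b2.png',cv2.resize(cv2.convertScaleAbs(P,alpha=1.5),None,fx=10,fy=10,interpolation=cv2.INTER_CUBIC))
P=fs[0]['pixels'][180:236,322:384]; cv2.imwrite('pics/b3.png',cv2.resize(cv2.convertScaleAbs(P,alpha=1.5),None,fx=9,fy=9,interpolation=cv2.INTER_CUBIC))
cv2.imwrite('pics/full_s2.png',fs[0]['pixels'])
"
```

```text
t 20.5333 pos [ 0.5471 -0.2498  0.1279] yaw_y 84.79 F [ 0.2 -0.1  0.6] w 1.002 delta cm [ 0.03 -0.29  6.39]
side crop origin 321 164
top crop origin 297 218
```

View pics/b2.png

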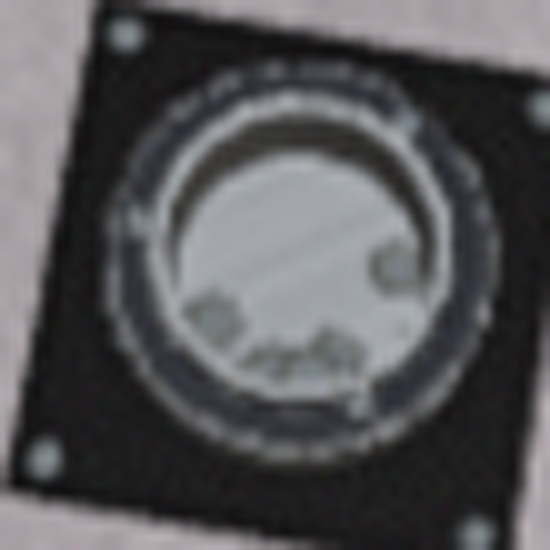

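View pics/full_s2.png

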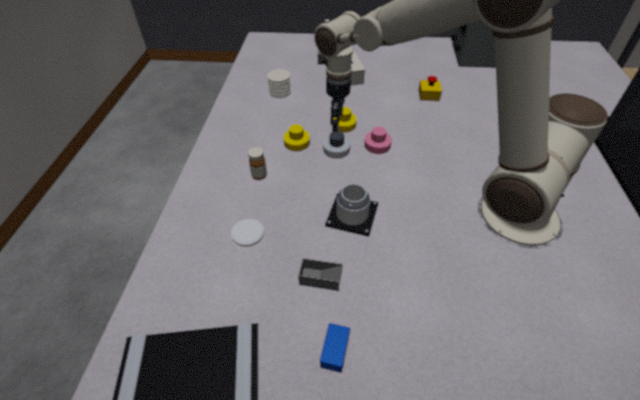

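View pics/b3.png

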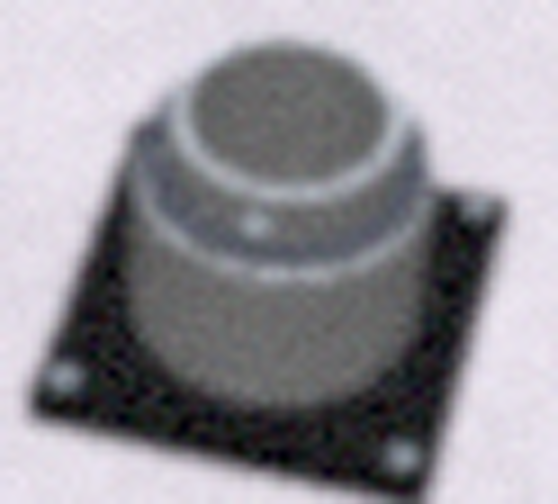

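```bash
python3 -c "
from h import *
f=r.grab_frame('top'); C=cloud(f); H=(C[...,2]*1000).round().astype(int)
for v in range(242,268): print(v,' '.join('%3d'%H[v,u] for u in range(314,347)))
g=r.grab_frame('side'); 
for n,ff in (('t',f),('s',g)):
    Cc=cloud(ff); m=(Cc[...,2]>.006)&(Cc[...,2]<.03)&(ff['range_z']>0)&(Cc[...,0]>.25)&(Cc[...,0]<.95)
    k,l,stt,c=cv2.connectedComponentsWithStats(m.astype(np.uint8))
    for i in range(1,k):
        if 6<stt[i,4]<90: print(n,stt[i],np.median(Cc[l==i],0).round(3))
"
```

```text
242  78  78  79 100  96  88  70  52  39  26  18  18  21  20  13  18  20  15  15  20  18  19  22  37  47  62  81  96  96  79  81  80  79
243  78  78  75  97  97  70  56  34  23  20  16  16  19  15  18  24  18  17  21  17  18  16  18  19  30  43  65  82  96  94  79  78  80
244  79  80  96  97  80  51  33  20  19  19  20  17  18  19  15  17  16  16  17  18  20  19  19  20  17  35  45  68  95  99  79  82  78
245  78  79  96  93  67  39  20  16  18  21  19  19  18  17  19  19  21  19  15  20  18  20  15  17  17  18  38  55  85  96  99  79  82
246  85  78  99  80  52  21  18  17  21  21  19  18  19  17  19  16  18  19  21  17  19  16  18  20  19  19  22  40  69  98  99  78  80
247  86  90  99  75  41  19  19  17  17  21  19  20  17  20  19  20  20  22  17  22  19  19  16  16  15  21  16  30  61  93  96  79  79
248  87  98  97  64  24  18  20  18  16  17  18  16  19  19  17  17  17  14  17  16  19  17  13  23  19  15  20  21  49  93  97  79  80
249  80  97  97  55  18  19  18  18  17  15  17  20  16  19  15  19  17  22  20  21  20  21  17  17  17  17  18  17  35  84 100  78  79
250  78  97 
[... 2198 characters left out ...]
 80  78  77  79  76  79  80  80  76  79  80  80  83  80  90  86  86  79  76  79  73  68  19  11  13  17
267  14  10  13  12  50  73  74  80  81  80  77  81  80  81  82  77  79  81  79  77  79  89  81  80  76  76  74  57  12  15  12  11  14
t [370 139  18  11  53] [ 0.765 -0.097  0.019]
t [254 208   2   9  15] [0.594 0.229 0.021]
t [423 216  11  24  84] [ 0.533 -0.214  0.022]
t [250 218   5  31  58] [0.54  0.234 0.018]
t [185 241   7  21  70] [0.497 0.398 0.019]
s [318  58   7   7  29] [ 0.656 -0.84   0.019]
s [351  79  14   7  68] [ 0.486 -0.68   0.017]
s [350 119   4   4   7] [ 0.5   -0.388  0.029]
s [325 141   4   5   8] [ 0.583 -0.256  0.029]
s [251 171  17   9  86] [ 0.781 -0.087  0.019]
```

```bash
python3 -c "
from h import *
f=r.grab_frame('top')
def up(u,v,z):
    d=f['R'].T@np.linalg.inv(f['K'])@np.array([u,v,1]); c=-f['R'].T@f['t']; return c+d*(z-c[2])/d[2]
for u,v in [(340,237.3),(313.7,246.7),(336,265.3)]:
    p=up(u,v,.087); d=p[:2]-[.4820,.0378]; print(p.round(4),np.hypot(*d).round(4),np.degrees(np.arctan2(d[1],d[0])).round(1))
C=cloud(f); g=(C[...,2]>.092)&(C[...,2]<.103)&(np.hypot(C[...,0]-.482,C[...,1]-.038)<.045); v,u=np.nonzero(g)
P=np.array([up(a,b,.097)[:2] for a,b in zip(u,v)]); A=np.c_[2*P,np.ones(len(P))]; s=np.linalg.lstsq(A,(P**2).sum(1),rcond=None)[0]; print(s[:2])
# lid collar via both at z .065
for n in ('top','side'):
    f=r.grab_frame(n)
    for d in r.outline_of('lid',f)[:4]:
        C=cloud(f); p=C[d['mask']&(f['range_z']>0)]; print(n,d['confidence'],np.median(p,0).round(3))
"
```

```text
[0.5116 0.0121 0.087 ] 0.0392 -41.0
[0.4913 0.0754 0.087 ] 0.0388 76.1
[0.4459 0.0243 0.087 ] 0.0386 -159.4
[0.48202772 0.03767915]
top 0.98 [ 0.679 -0.271  0.033]
top 0.78 [ 0.539 -0.404  0.065]
top 0.71 [ 0.541 -0.221  0.032]
top 0.52 [ 0.775 -0.104  0.092]
side 0.88 [ 0.408 -0.267  0.032]
side 0.74 [0.482 0.069 0.037]
side 0.69 [ 0.685 -0.261  0.032]
side 0.68 [ 0.516 -0.376  0.032]
```

>>> {"name": "servo_tool", "arguments": {
  "targets": [
    {"dx": 0,"dy": -0.3,"dz": 1.5,"roll": 0},
    {"dx": 0,"dy": 0,"dz": 2,"roll": 0},
    {"dx": 0,"dy": 0,"dz": 1.5,"roll": 0},
    {"dx": 0,"dy": 0,"dz": 1,"roll": 0},
    {"dx": 0,"dy": 0,"dz": 0.4,"roll": 0}
  ]
}}

```text
time: 21.4
ee_pos: [0.5453, -0.2537, 0.0619]
ee_rot: [[-0.996, 0.092, -0.003], [0.092, 0.996, 0.002], [0.003, 0.002, -1.0]]
contact_force: [0.2, 0.5, -0.4]
gripper_width: 1.0
```

>>> {"name": "servo_tool", "arguments": {
  "targets": [
    {"dx": 0,"dy": 0,"dz": 0,"roll": 0},
    {"dx": 0,"dy": 0,"dz": 0,"roll": 0},
    {"dx": 0,"dy": 0,"dz": 0,"roll": 0}
  ]
}}

```text
time: 21.65
ee_pos: [0.5471, -0.255, 0.0651]
ee_rot: [[-0.996, 0.092, 0.002], [0.092, 0.996, -0.001], [-0.002, -0.001, -1.0]]
contact_force: [0.3, -0.9, 0.3]
gripper_width: 1.0
```

```bash
python3 -c "
from h import *
delta([.5467,-.2528,.063])
fs=crops('g21.png',[.546,-.252,.05],hw=28,hh=28,fx=7)
"
```

```text
t 21.65 pos [ 0.5471 -0.255   0.0651] yaw_y 84.73 F [ 0.3 -0.9  0.3] w 1.0 delta cm [0.06 0.22 0.21]
side crop origin 308 111
top crop origin 416 194
```

View pics/g21.png

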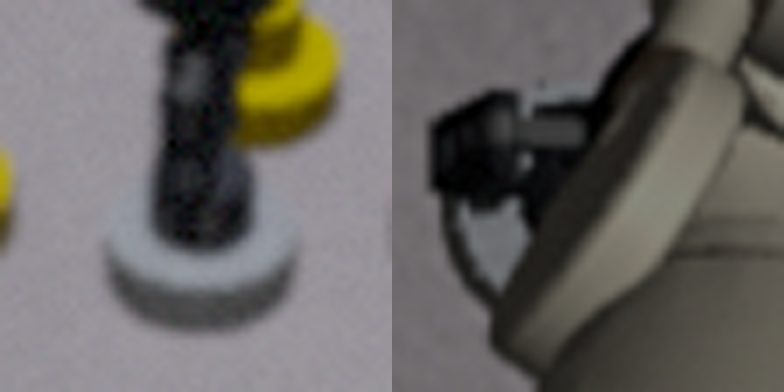

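>>> {"name": "servo_tool", "arguments": {
  "targets": [
    {"dx": 0.05,"dy": 0.2,"dz": 0.2,"roll": 0},
    {"dx": 0,"dy": 0,"dz": 0,"roll": 0},
    {"dx": 0,"dy": 0,"dz": 0,"roll": 0}
  ]
}}

```text
time: 22.0
ee_pos: [0.5459, -0.2523, 0.0618]
ee_rot: [[-0.996, 0.092, -0.0], [0.092, 0.996, 0.0], [0.0, 0.0, -1.0]]
contact_force: [0.3, 0.0, -0.9]
gripper_width: 1.0
```

>>> {"name": "servo_tool", "arguments": {
  "targets": [
    {"dx": 0,"dy": 0,"dz": 0,"roll": 0},
    {"dx": 0,"dy": 0,"dz": 0,"roll": 0},
    {"dx": 0,"dy": 0,"dz": 0,"roll": 0},
    {"dx": 0,"dy": 0,"dz": 0,"roll": 0},
    {"dx": 0,"dy": 0,"dz": 0,"roll": 0}
  ],
  "claw": 25
}}

```text
time: 22.42
ee_pos: [0.5464, -0.2529, 0.0624]
ee_rot: [[-0.996, 0.092, 0.001], [0.092, 0.996, -0.001], [-0.001, -0.001, -1.0]]
contact_force: [0.4, -0.7, 2.5]
gripper_width: 0.568
```

>>> {"name": "servo_tool", "arguments": {
  "targets": [
    {"dx": 0,"dy": 0,"dz": -1,"roll": 0},
    {"dx": 0,"dy": 0,"dz": -2,"roll": 0},
    {"dx": 0,"dy": 0,"dz": -3,"roll": 0},
    {"dx": 0,"dy": 0,"dz": -3,"roll": 0},
    {"dx": 0,"dy": 0,"dz": -2,"roll": 0}
  ]
}}

```text
time: 22.83
ee_pos: [0.5463, -0.2526, 0.1746]
ee_rot: [[-0.996, 0.092, 0.001], [0.092, 0.996, -0.001], [-0.002, -0.001, -1.0]]
contact_force: [-0.4, -0.4, -2.8]
gripper_width: 0.567
```

```bash
python3 -c "
from h import *
delta([.4826,.0381,.18])"
```

```text
t 22.8333 pos [ 0.5463 -0.2526  0.1746] yaw_y 84.73 F [-0.4 -0.4 -2.8] w 0.567 delta cm [ 9.02 28.36 -0.57]
```

>>> {"name": "servo_tool", "arguments": {
  "targets": [
    {"dx": 0.6,"dy": 2,"dz": -0.2,"roll": 0},
    {"dx": 0.9,"dy": 2.8,"dz": -0.2,"roll": 0},
    {"dx": 1.1,"dy": 3.5,"dz": 0,"roll": 0},
    {"dx": 1.1,"dy": 3.5,"dz": 0,"roll": 0},
    {"dx": 1.1,"dy": 3.5,"dz": 0,"roll": 0}
  ]
}}

```text
time: 23.25
ee_pos: [0.511, -0.094, 0.1755]
ee_rot: [[-0.996, 0.093, -0.001], [0.093, 0.996, 0.001], [0.001, 0.001, -1.0]]
contact_force: [0.8, -0.0, -3.1]
gripper_width: 0.566
```

>>> {"name": "servo_tool", "arguments": {
  "targets": [
    {"dx": 1.1,"dy": 3.5,"dz": 0,"roll": 0},
    {"dx": 1.1,"dy": 3.5,"dz": 0,"roll": 0},
    {"dx": 0.9,"dy": 2.8,"dz": 0,"roll": 0},
    {"dx": 0.7,"dy": 2,"dz": 0,"roll": 0},
    {"dx": 0.4,"dy": 1.2,"dz": 0,"roll": 0}
  ]
}}

```text
time: 23.67
ee_pos: [0.4808, 0.0401, 0.1754]
ee_rot: [[-0.996, 0.09, -0.002], [0.09, 0.996, 0.001], [0.002, 0.001, -1.0]]
contact_force: [0.2, 0.4, -2.8]
gripper_width: 0.567
```

>>> {"name": "servo_tool", "arguments": {
  "targets": [
    {"dx": 0,"dy": 0,"dz": 0,"roll": 0},
    {"dx": 0,"dy": 0,"dz": 0,"roll": 0},
    {"dx": 0,"dy": 0,"dz": 0,"roll": 0},
    {"dx": 0,"dy": 0,"dz": 0,"roll": 0}
  ]
}}

```text
time: 24.0
ee_pos: [0.4828, 0.0365, 0.1759]
ee_rot: [[-0.996, 0.093, 0.0], [0.093, 0.996, -0.0], [-0.0, -0.0, -1.0]]
contact_force: [-0.1, -0.2, -2.3]
gripper_width: 0.568
```

```bash
python3 -c "
from h import *
delta([.4826,.0381,.17])
fs=crops('g22.png',[.482,.038,.12],hw=40,hh=40,fx=5)
f=fs[0]; C=cloud(f); d=r.outline_of('lid',f)
for x in d[:3]:
    p=C[x['mask']&(f['range_z']>0)]; print(round(x['confidence'],2),x['extent'],np.percentile(p,[3,50,97],axis=0).round(3).tolist())
"
```

```text
t 24.0 pos [0.4828 0.0365 0.1759] yaw_y 84.64 F [-0.1 -0.2 -2.3] w 0.568 delta cm [0.03 0.16 0.59]
side crop origin 314 146
top crop origin 289 208
0.68 [336.2, 168.6, 369.8, 200.5] [[0.443, 0.012, 0.117], [0.485, 0.058, 0.144], [0.527, 0.082, 0.179]]
0.67 [286.8, 125.1, 308.0, 150.6] [[0.646, -0.302, 0.005], [0.683, -0.26, 0.032], [0.726, -0.236, 0.068]]
0.67 [368.8, 127.2, 392.7, 153.6] [[0.369, -0.306, 0.005], [0.401, -0.265, 0.032], [0.434, -0.243, 0.067]]
```

View pics/g22.png

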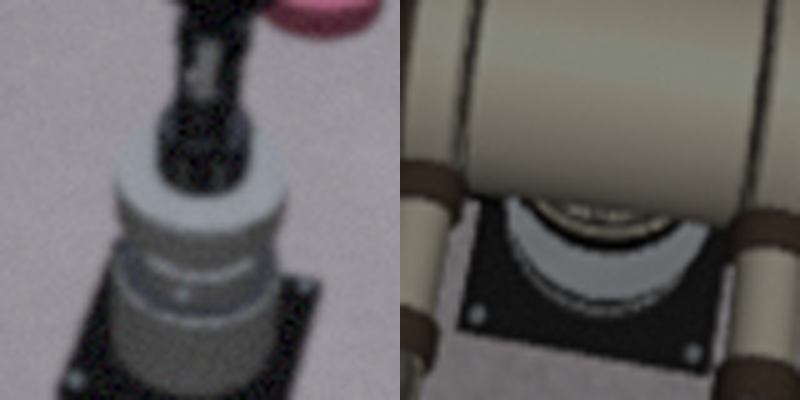

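```bash
python3 -c "
from h import *
from scipy.optimize import least_squares
def fit(p,R,c0=(.483,.038)):
    s=least_squares(lambda c:np.hypot(p[:,0]-c[0],p[:,1]-c[1])-R,c0,loss='soft_l1',f_scale=.002); return s.x.round(4),len(p)
for n in ('side','top','side'):
    f=r.grab_frame(n); C=cloud(f); near=(np.hypot(C[...,0]-.483,C[...,1]-.038)<.056)&(f['range_z']>0)
    d=np.hypot(C[...,0]-.483,C[...,1]-.038)
    z=C[...,2]
    print(n,'body',fit(C[near&(z>.025)&(z<.066)&(d>.042)],.047),'skirt',fit(C[near&(z>.119)&(z<.14)&(d>.04)],.0465))
"
```

```text
side body (array([0.4835, 0.0371]), 304) skirt (array([0.4844, 0.0357]), 197)
top body (array([0.4826, 0.0376]), 28) skirt (array([0.4834, 0.0362]), 24)
side body (array([0.4835, 0.037 ]), 312) skirt (array([0.4845, 0.0358]), 192)
```

>>> {"name": "servo_tool", "arguments": {
  "targets": [
    {"dx": 0.1,"dy": 0.13,"dz": 0.5,"roll": 0},
    {"dx": 0,"dy": 0,"dz": 0.5,"roll": 0},
    {"dx": 0,"dy": 0,"dz": 0.3,"roll": 0},
    {"dx": 0,"dy": 0,"dz": 0,"roll": 0},
    {"dx": 0,"dy": 0,"dz": 0,"roll": 0}
  ]
}}

```text
time: 24.72
ee_pos: [0.4812, 0.0391, 0.1624]
ee_rot: [[-0.996, 0.092, -0.001], [0.092, 0.996, 0.0], [0.001, 0.0, -1.0]]
contact_force: [-0.7, -0.2, -3.0]
gripper_width: 0.566
```

>>> {"name": "servo_tool", "arguments": {
  "targets": [
    {"dx": 0,"dy": 0,"dz": 0.3,"roll": 0},
    {"dx": 0,"dy": 0,"dz": 0.3,"roll": 0},
    {"dx": 0,"dy": 0,"dz": 0,"roll": 0}
  ]
}}

```text
time: 24.97
ee_pos: [0.4811, 0.0391, 0.1562]
ee_rot: [[-0.996, 0.092, -0.001], [0.092, 0.996, 0.0], [0.001, 0.0, -1.0]]
contact_force: [-1.1, 0.6, -3.8]
gripper_width: 0.57
```

>>> {"name": "servo_tool", "arguments": {
  "targets": [
    {"dx": 0,"dy": 0,"dz": 0.3,"roll": 0},
    {"dx": 0,"dy": 0,"dz": 0.2,"roll": 0},
    {"dx": 0,"dy": 0,"dz": 0,"roll": 0}
  ]
}}

```text
time: 25.22
ee_pos: [0.4812, 0.039, 0.1513]
ee_rot: [[-0.996, 0.092, -0.001], [0.092, 0.996, 0.0], [0.001, 0.0, -1.0]]
contact_force: [-0.4, 1.0, -2.8]
gripper_width: 0.568
```

>>> {"name": "servo_tool", "arguments": {
  "targets": [
    {"dx": -0.08,"dy": -0.1,"dz": 0,"roll": 0},
    {"dx": 0,"dy": 0,"dz": 0.15,"roll": 0},
    {"dx": 0,"dy": 0,"dz": 0.1,"roll": 0},
    {"dx": 0,"dy": 0,"dz": 0,"roll": 0}
  ]
}}

```text
time: 25.55
ee_pos: [0.4821, 0.0379, 0.1491]
ee_rot: [[-0.996, 0.092, -0.0], [0.092, 0.996, 0.0], [0.0, 0.0, -1.0]]
contact_force: [-0.1, -0.1, -2.9]
gripper_width: 0.569
```

>>> {"name": "servo_tool", "arguments": {
  "targets": [
    {"dx": 0,"dy": 0,"dz": 0.15,"roll": 0},
    {"dx": 0,"dy": 0,"dz": 0,"roll": 0}
  ]
}}

```text
time: 25.72
ee_pos: [0.4821, 0.038, 0.1476]
ee_rot: [[-0.996, 0.092, -0.0], [0.092, 0.996, 0.0], [0.0, 0.0, -1.0]]
contact_force: [-0.9, -0.6, -2.7]
gripper_width: 0.565
```

>>> {"name": "servo_tool", "arguments": {
  "targets": [
    {"dx": 0,"dy": 0,"dz": 0.15,"roll": 0},
    {"dx": 0,"dy": 0,"dz": 0,"roll": 0}
  ]
}}

```text
time: 25.88
ee_pos: [0.4821, 0.038, 0.1461]
ee_rot: [[-0.996, 0.092, -0.0], [0.092, 0.996, 0.0], [0.0, 0.0, -1.0]]
contact_force: [0.6, -0.0, -2.8]
gripper_width: 0.571
```

>>> {"name": "servo_tool", "arguments": {
  "targets": [
    {"dx": 0,"dy": 0,"dz": 0.15,"roll": 0},
    {"dx": 0,"dy": 0,"dz": 0,"roll": 0}
  ]
}}

```text
time: 26.05
ee_pos: [0.4821, 0.038, 0.1446]
ee_rot: [[-0.996, 0.092, -0.0], [0.092, 0.996, 0.0], [0.0, 0.0, -1.0]]
contact_force: [-0.3, 0.8, -3.0]
gripper_width: 0.571
```

```bash
python3 -c "
from h import *
st()
f=r.grab_frame('side'); C=cloud(f); d=np.hypot(C[...,0]-.4835,C[...,1]-.037); z=C[...,2]
q=z[(d>.032)&(d<.043)&(z>.09)&(z<.15)&(f['range_z']>0)]; print(np.percentile(q,[10,30,50,70,90]).round(4),len(q))
crops('g23.png',[.482,.038,.1],hw=40,hh=40,fx=5)
"
```

```text
t 26.05 TCP s,w,z 0.9 -0.1 144.6 F s,w,z 0.4 0.8 -3.0 wid 0.571
[0.1118 0.113  0.114  0.1151 0.1393] 226
side crop origin 314 151
top crop origin 289 209
```

View pics/g23.png

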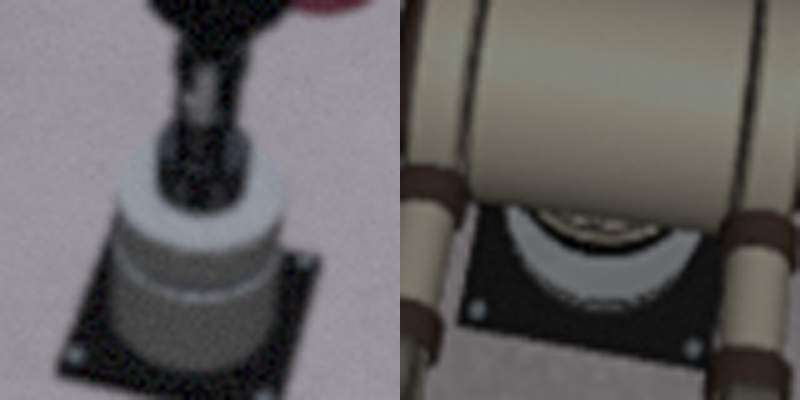

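>>> {"name": "servo_tool", "arguments": {
  "targets": [
    {"dx": 0,"dy": 0,"dz": 0.2,"roll": 0},
    {"dx": 0,"dy": 0,"dz": 0.1,"roll": 0},
    {"dx": 0,"dy": 0,"dz": 0,"roll": 0}
  ]
}}

```text
time: 26.45
ee_pos: [0.4821, 0.038, 0.1415]
ee_rot: [[-0.996, 0.092, -0.0], [0.092, 0.996, 0.0], [0.0, 0.0, -1.0]]
contact_force: [-0.3, -0.3, -3.1]
gripper_width: 0.568
```

>>> {"name": "servo_tool", "arguments": {
  "targets": [
    {"dx": 0,"dy": 0,"dz": 0.2,"roll": 0},
    {"dx": 0,"dy": 0,"dz": 0.1,"roll": 0},
    {"dx": 0,"dy": 0,"dz": 0,"roll": 0}
  ]
}}

```text
time: 26.7
ee_pos: [0.4823, 0.0379, 0.1392]
ee_rot: [[-0.996, 0.092, 0.0], [0.092, 0.996, -0.0], [-0.0, -0.0, -1.0]]
contact_force: [-2.5, 0.6, 2.7]
gripper_width: 0.572
```

>>> {"name": "servo_tool", "arguments": {
  "targets": [
    {"dx": 0,"dy": 0,"dz": 0.2,"roll": 0},
    {"dx": 0,"dy": 0,"dz": 0,"roll": 0}
  ]
}}

```text
time: 26.87
ee_pos: [0.4825, 0.0379, 0.1371]
ee_rot: [[-0.996, 0.092, 0.001], [0.092, 0.996, -0.0], [-0.001, -0.0, -1.0]]
contact_force: [-2.9, 1.1, 4.8]
gripper_width: 0.567
```

>>> {"name": "servo_tool", "arguments": {
  "targets": [
    {"dx": 0,"dy": 0,"dz": 0.2,"roll": 0},
    {"dx": 0,"dy": 0,"dz": 0,"roll": 0}
  ]
}}

```text
time: 27.03
ee_pos: [0.4826, 0.0379, 0.1364]
ee_rot: [[-0.996, 0.092, 0.0], [0.092, 0.996, -0.0], [-0.0, -0.0, -1.0]]
contact_force: [-7.3, 1.5, 13.6]
gripper_width: 0.563
```

>>> {"name": "servo_tool", "arguments": {
  "targets": [
    {"dx": 0,"dy": 0,"dz": 0.2,"roll": 0},
    {"dx": 0,"dy": 0,"dz": 0,"roll": 0}
  ]
}}

```text
time: 27.2
ee_pos: [0.4826, 0.0379, 0.1363]
ee_rot: [[-0.996, 0.091, -0.001], [0.091, 0.996, -0.0], [0.001, -0.0, -1.0]]
contact_force: [-14.5, 1.9, 28.4]
gripper_width: 0.566
```

>>> {"name": "servo_tool", "arguments": {
  "targets": [
    {"dx": 0,"dy": 0,"dz": 0.1,"roll": 0},
    {"dx": 0,"dy": 0,"dz": 0,"roll": 0}
  ]
}}

```text
time: 27.37
ee_pos: [0.4826, 0.0379, 0.1363]
ee_rot: [[-0.996, 0.091, -0.001], [0.091, 0.996, -0.0], [0.001, -0.001, -1.0]]
contact_force: [-19.3, 1.9, 35.3]
gripper_width: 0.567
```

>>> {"name": "servo_tool", "arguments": {
  "targets": [
    {"dx": 0,"dy": 0,"dz": -0.15,"roll": 0},
    {"dx": 0,"dy": 0,"dz": 0,"roll": 0},
    {"dx": 0,"dy": 0,"dz": 0,"roll": 0},
    {"dx": 0,"dy": 0,"dz": 0,"roll": 0}
  ]
}}

```text
time: 27.7
ee_pos: [0.4826, 0.0379, 0.1363]
ee_rot: [[-0.996, 0.091, -0.0], [0.091, 0.996, -0.0], [0.0, -0.0, -1.0]]
contact_force: [-13.6, 1.7, 23.7]
gripper_width: 0.566
```

```bash
python3 -c "
from h import *
st()
for n in ('side','top'):
    f=r.grab_frame(n); C=cloud(f); d=np.hypot(C[...,0]-.4835,C[...,1]-.037); z=C[...,2]
    q=z[(d>.032)&(d<.043)&(z>.08)&(z<.125)&(f['range_z']>0)]; print(n,np.percentile(q,[10,30,50,70,90]).round(4),len(q))
    cv2.imwrite('pics/fin_'+n+'.png',f['pixels'])
    for th in ('dish','bottle','readout','cup'):
        o=r.outline_of(th,f)
        if o: print(th,round(o[0]['confidence'],2),np.round(o[0]['extent']))
crops('g24.png',[.482,.038,.1],hw=40,hh=40,fx=5); st()
"
```

```text
t 27.7 TCP s,w,z 0.4 -0.1 136.3 F s,w,z 13.7 0.5 23.7 wid 0.566
side [0.1036 0.1047 0.1055 0.1065 0.1081] 201
dish 0.66 [231. 219. 265. 250.]
bottle 0.79 [248. 147. 268. 182.]
readout 0.92 [321. 328. 352. 374.]
cup 0.71 [300. 256. 343. 288.]
top [0.1031 0.1046 0.1052 0.1062 0.1073] 186
dish 0.63 [276. 135. 308. 164.]
bottle 0.89 [369. 122. 394. 152.]
readout 0.59 [149. 236. 191. 261.]
cup 0.77 [230. 204. 254. 247.]
side crop origin 314 151
top crop origin 289 209
t 28.3 TCP s,w,z 0.4 -0.1 136.3 F s,w,z 13.7 0.3 23.5 wid 0.564
```

View pics/g24.png

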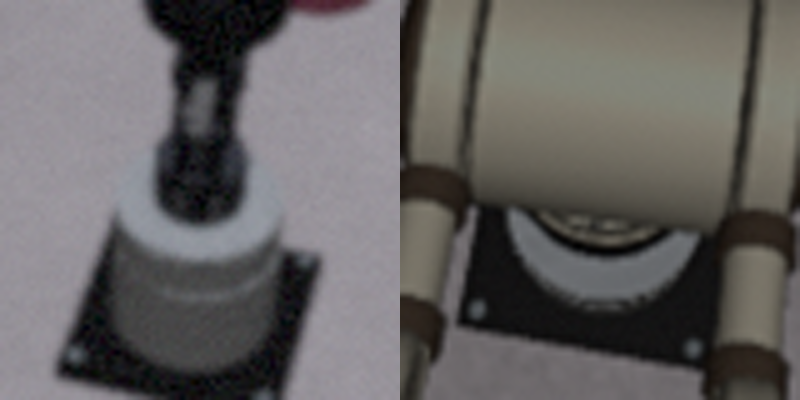

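View pics/fin_side.png

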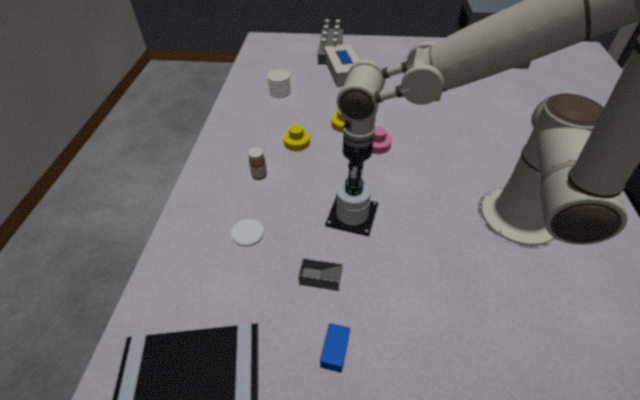

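```bash
python3 -c "
from h import *
print(r.close_job()); st()"
```

```text
the job is handed in; nothing more can be done
None
the job is handed in; nothing more can be done
```

The job is handed in. All five balls are in the jar, the empty cup stands upright on the bench, and the lid was still being pushed home at about 24 N when I finished (robot clock about 28 s of the 72 s allowed).

- **Pouring:** The tool cannot tilt, so I tipped the cup by letting it pivot between the pads against the jar's near rim, reaching about 55°. On the first try the cup's lower edge slipped over the rim at about 20°, before any balls moved, so I backed off and redid it. I then levelled the cup against the rim and the bench.
- **Balls:** The picture showed only four balls, but the depth map showed the fifth lying on top of two others, below the rim. The cup was empty in both cameras, and no loose ball showed on the bench.
- **Lid:** I used the grey lid with the dark collar and left the pink and yellow ones alone. It needed no turning: the keyways happened to line up with the pins, and it went past pin height with no contact force.
- **Final checks:**
  - The lid stopped hard at the expected home height, with the tool at 136.3 mm.
  - Its top measured about 105 mm in both cameras, which matches the shoulder (74 mm) plus the lid (31 mm).
  - There was also about 14 N of sideways force at the wrist, and I briefly pushed at 35 N before easing off.
  - The dish, amber jar and readout box showed in the same place as at the start, to within 1–3 pixels.

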